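# Fit the adapter ring on the spinner and hold the seating probe on its dot

## Robot

A 6-joint arm with a two-finger parallel gripper is mounted at the origin on the work surface. World frame = base frame: x ahead of the robot, y to its left, z up, the work surface at z = 0. Lengths are in m, angles in rad, forces in N, time in s.
With the tool pointing down it reaches from about 0.375 to 0.9 m from the base axis. Payload 3.1 kg.
Tool frame: the origin (TCP) lies on the centre line of the jaws, within the pads' length; the fingertips stand 17 mm ahead of it and the grasp point (between the pads) lies 2 mm behind it; y points along the fingers, z is the direction in which the jaws open and shut, and the axes are right-handed (so a half turn about y gives the same grasp; the last joint's range is limited). The gripper opens to 85 mm and grips with 20 to 120 N. Pads are 22 mm wide; open, the fingers measure 114 mm over their backs; the gripper's body (76 mm by 85 mm) begins 54 mm behind the grasp point. The pads swing forward as they close: fully open they stand 13 mm farther back than shut.
Start: joints at [1.012, 0.527, 1.433, -0, 1.181, -0.178], TCP at [0.232, 0.58, 0.215] pointing down, gripper open.
Joint ranges: [-3.08, 3.08], [-0.75, 2.2], [0.22, 2.44], [-1.43, 4.57], [0, 2.65], [-2.85, 2.85]. Speed limits (rad/s): [2.79, 2.79, 3.14, 3.14, 3.14, 3.14].

## Interface

Orientations are given as a unit quaternion [x, y, z, w].
In Python, from station import manip gives the robot as it stands.
- The arm moves only by the shell command python3 -m handwheel 'ROWS' [FORCE]. ROWS is JSON, one flat list of numbers, 7 for each row, row after row: the shift along the tool's x, y, z in cm, then the turn, a rotation vector about the tool's x, y, z in rad, then the finger opening in cm, from 0 to 8.54. A call has 1 to 10 rows; each row is the pose to reach, as a shift and turn from the pose commanded when the call began, along the tool's axes at that moment; what a row does not reach only later rows make up. A row lasts 1/12 s, in which the tool goes at most 41.7 mm and 7.16 degrees, less where a joint would pass 70% of its speed; a pose out of reach is approached as far as the arm can. A call with a gripper value outside its range is refused whole. The fingers move at their own pace and stop on an object; FORCE is the grip in N (left out, the last holds). Time passes only in rows, so rows that repeat a pose let the fingers close. It gives the time, the measured TCP pose, the force and the opening at its end, in the units of the state.
- manip.sense(): the state, without advancing time (a new reading comes with each control period).
- manip.snapshot(name): name is "side" or "top"; returns a dict with "frame" (400x640x3 uint8, red, green, blue), "depth" (400x640 float32, m along the optical axis (not along the pixel's ray), 0 where there is no reading), "camera_matrix" (3x3 intrinsics, pixels), "rvec" (rotation vector, rad) and "tvec" (3), from world to camera coordinates, as OpenCV has them. Camera axes: x right, y down, z forward; pixel columns grow to the right and rows downward; lengths in m; the calibration is good to about 2 mm. A picture is of the moment at which its call begins.
- manip.sign_off(): hands the job in, once; it reports no verdict.
The state is a dict: "t": time; "q": joint angles; "qd": joint speeds; "tau": joint torques, N m; "tcp_pos": TCP position; "tool_rot": TCP orientation; "force": force on the tool from outside, world axes, zero at the start; "ft_torque": the same for the moment, N m; "finger_gap": opening from 0.0 (shut) to 1.0 (fully open).
Only numpy, scipy, OpenCV 4.12 (cv2) and the standard library are available. Lean on these libraries where they do the work, as an engineer would, in place of code of your own. Each camera call takes 0.05 s, during which the arm holds its last target.

## Task

Slide the orange adapter ring over the spinner's upright spindle, lower it gently (do not drop it) until it sits flat on the round deck, and let go of it. Then take the yellow probe out of its grey holder and hold it upright, tip down, with its red tip on the black dot of the seated ring, pressing lightly so that the spring plunger is pushed in about half way; finish while still holding it there. Leave the blue ring and the other loose things alone.

Things in the scene. Friction and masses are not known exactly. Their poses are not given: they have to be found in the camera images.
- ring: Orange adapter ring, loose, about 90 g, lying flat on the table at the start with its dot upwards. A ring 48 mm in diameter and 22 mm tall with a 20 mm bore right through; two flat grip faces at its +y and -y sides, 52 mm apart, 26 mm long in x and 22 mm tall, and a lug that sticks out along its +x to 52 mm from the centre (24 mm wide, 12 mm tall). Origin: centre of its underside, on the bore's axis; z up along the bore. It may sit on the spindle at any yaw.
- ring_dot (a point): Centre of the black dot, 12 mm in diameter, on the top face of the orange ring's lug: 38 mm along the ring's +x and 12 mm above its underside.
- spinner: Bench spinner, fixed: round white housing 170 mm in diameter and 60 mm tall, a low grey control box (90 mm wide, 44 mm tall) reaching out to 110 mm from the axis on its -x side, a dark round deck 112 mm in diameter on top (deck surface 68 mm above the table) and a bare steel spindle standing up in its middle. Origin: centre of its underside, on the spindle's axis; z up.
- spindle_seat (a point): Point on the spindle's axis at the deck surface, where the centre of the ring's underside must come to lie; z up.
- spindle_top (a point): Top of the steel spindle, 34 mm above the deck. The spindle is 16 mm in diameter; its uppermost 8 mm taper to 8 mm in diameter.
- probe: Yellow seating probe, loose, about 130 g with its plunger, standing upright in the holder at the start. A steel stem 14 mm in diameter from z = 0 to 40 mm, above it a square yellow body 26 x 26 mm from z = 40 to 100 mm (grip any two opposite sides; a good grip height is z = 70 mm), with a small screen on top. The spring plunger sticks out of the stem's lower end by 14 mm when free. Origin: centre of the stem's lower end; z up along the probe, away from the tip.
- probe_tip (a point): End of the probe's red-tipped plunger (round tip, 6 mm in diameter): 14 mm below the probe's origin when the plunger is free; it moves up with the plunger as that is pushed in.
- plunger (a joint): How far the probe's plunger is pushed in, m: 0 free (fully out), 0.010 fully in. A spring of about 0.3 N per mm pushes it out, so half way (0.005) takes about 1.5 N.
- holder: Grey probe holder, fixed block 64 x 64 x 60 mm with an upright round hole 19 mm in diameter; the probe's stem hangs in the hole and the yellow body stands on the block's top. The stem is clear of it once the probe is lifted 60 mm. Origin: centre of its underside.
- blue_ring: Blue ring of the same shape and size as the orange one, with a white dot, loose on the table: leave it alone. Origin: centre of its underside.
- cup: Clear plastic cup, loose, 72 mm in diameter, 85 mm tall, beyond the spinner: leave it alone. Origin: centre of its underside.
- carton: Small cardboard carton, loose, 90 x 70 x 60 mm: leave it alone. Origin: centre of its underside.
- bottle: White bottle with a blue cap, loose, 52 mm in diameter, 110 mm tall: leave it alone. Origin: centre of its underside.
Things that resemble listed ones, but are neither listed nor needed, are in the scene too. Leave any pink look-alike of the holder alone. Several things have the shape of the ring; the one meant has the colours described above.

How it is judged:
On the way, in this order (a step that is already met when the one before it is completed fails the run):
1. the orange ring sits flat on the deck, around the spindle, let go (horizontal distance between ring and spindle_seat below 0.005 m and z of ring in the frame of spindle_seat between -0.003 and 0.003 m and angle between ring's own z axis and vertical below 0.06 rad and contact force between each of the fingers, probe and ring below 0.05 N), for 0.3 s.
2. the held probe rests upright and lightly on the ring's black dot (horizontal distance between ring and spindle_seat below 0.005 m and z of ring in the frame of spindle_seat between -0.003 and 0.003 m and angle between ring's own z axis and vertical below 0.06 rad and distance between probe_tip and ring_dot below 0.006 m and angle between probe's own z axis and vertical below 0.14 rad and value of joint plunger between 0.002 and 0.008 m and contact force between probe and ring between 0.3 and 5 N and contact force between the fingers and probe above 1 N and contact force between probe and spinner below 0.2 N and contact force between probe and holder below 0.2 N), for 0.5 s.
At the end, for the whole second after the job is handed in: Orange ring flat on the deck round the spindle (3 mm in height, 5 mm off-axis, 0.06 rad), not held. Probe held still by the fingers alone, upright within 0.14 rad, tip within 6 mm of the black dot's centre, plunger in by 2 to 8 mm, 0.3 to 5 N on the ring, touching neither spinner nor holder (all of step 2 and linear speed of probe below 0.02 m/s and contact force between the fingers and ring below 0.2 N); the arm keeps its last pose, push and grip.
It fails at once if the probe is pressed hard on the ring (over 12 N) (contact force between probe and ring above 12 N).
It fails at once if the orange ring is dropped onto the deck (horizontal distance between ring and spindle_seat below 0.02 m and z of ring in the frame of spindle_seat below 0.035 m and linear speed of ring above 0.5 m/s).
It fails at once if the blue ring, cup, carton or bottle is moved (distance of any of blue_ring, cup, carton, bottle from where it was at the start of the episode above 0.02 m).
It also fails if it takes over 62 s, if anything falls off the work surface, if the arm or the gripper's body presses on something with over 40 N, if the wrist force passes 120 N, or if a joint passes its speed limit or range.

## Working session

There is one attempt and no reset: what is moved stays moved. The work goes in short steps, Python scripts to look and compute and a shell command to move; the robot and the scene stay as the last step left them, time stands still between calls to the robot, and variables do not carry over. Pictures are saved under pics/ and viewed, and the job is handed in when it is done.

```bash
ls; mkdir -p pics
python3 - <<'E'
from station import manip
import cv2,numpy as np
s=manip.sense()
for k,v in s.items(): print(k,np.round(v,4))
for n in("side","top"):
    d=manip.snapshot(n); cv2.imwrite(f"pics/{n}0.png",d["frame"][:,:,::-1]); np.savez(f"{n}0.npz",**d)
    print(n,d["camera_matrix"],d["rvec"],d["tvec"])
E
```

```text
pics
t 0.0
q [ 1.0115  0.5285  1.4339 -0.      1.1814 -0.1785]
qd [ 0.0002  0.0003 -0.0007  0.0006 -0.0009  0.001 ]
tau [ 1.00000e-03 -4.42349e+01 -1.78028e+01 -3.00000e-04  8.40000e-03
  0.00000e+00]
tcp_pos [0.2318 0.5796 0.2138]
tool_rot [ 0.6951 -0.1341  0.1335 -0.6936]
force [ 0.6157 -0.2368 -0.1415]
ft_torque [0.0691 0.0307 0.0037]
finger_gap 1.0014
side [[506.60446992   0.         318.74499874]
 [  0.         506.60446992 199.2947018 ]
 [  0.           0.           1.        ]] [ 0.4996541  -2.68070855  1.2600664 ] [0.55236283 0.14914771 1.39668489]
top [[473.44682337   0.         319.2979727 ]
 [  0.         473.44682337 203.09664297]
 [  0.           0.           1.        ]] [ 2.16826662 -2.12969035  0.15868613] [0.06875746 0.56905974 1.40775286]
```

View pics/side0.png

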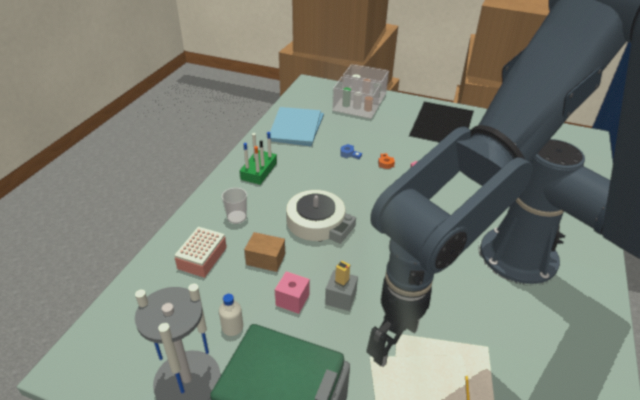

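View pics/top0.png

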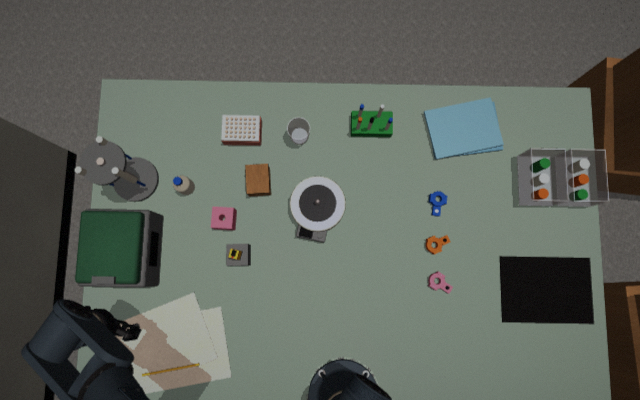

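The top view shows three ring shapes: blue (438,203), orange (437,244) and pink (440,282). There is a grey holder with the yellow probe at (237,254), a pink look-alike holder at (223,217) and the spinner at (318,203). The orange one fits the description; I'll confirm it in enlarged crops.

```bash
cat > h.py <<'E'
import numpy as np,cv2
from scipy.spatial.transform import Rotation as R
def cam(d):
    return np.array(d["camera_matrix"]),R.from_rotvec(np.ravel(d["rvec"])).as_matrix(),np.ravel(d["tvec"])
def px2z(d,u,v,z):
    K,r,t=cam(d); ray=r.T@np.linalg.solve(K,[u,v,1]); c=-r.T@t
    return c+ray*(z-c[2])/ray[2]
def dep(d,u,v):
    K,r,t=cam(d); z=d["depth"][int(round(v)),int(round(u))]
    return r.T@(np.linalg.solve(K,[u,v,1])*z-t)
def proj(d,p):
    K,r,t=cam(d); q=K@(r@np.asarray(p)+t); return q[:2]/q[2]
def crop(d,u,v,w,h,s,fn):
    f=d["frame"][v-h:v+h,u-w:u+w,::-1]; cv2.imwrite(fn,cv2.resize(f,None,fx=s,fy=s,interpolation=cv2.INTER_CUBIC))
def cloud(d):
    K,r,t=cam(d); z=d["depth"]; v,u=np.mgrid[:z.shape[0],:z.shape[1]]
    P=np.stack([(u-K[0,2])/K[0,0]*z,(v-K[1,2])/K[1,1]*z,z],-1)
    return (P-t)@r
E
python3 - <<'E'
from h import *
d=dict(np.load("top0.npz"))
a=[]
for u,v in((438,243),(318,203),(237,254)):
    f=d["frame"][v-32:v+32,u-32:u+32,::-1]; a.append(cv2.resize(f,(384,384),interpolation=cv2.INTER_CUBIC))
f=np.hstack(a[:2]); cv2.imwrite("pics/c1.png",f)
cv2.imwrite("pics/c2.png",a[2])
for p in((437,244),(447,240),(318,203),(345,203),(318,180),(335,190),(237,254),(228,262),(247,246),(242,262)): print(p,dep(d,*p).round(4))
E
```

```text
(437, 244) [ 0.451  -0.2867  0.0114]
(447, 240) [ 0.4639 -0.3178  0.0115]
(318, 203) [0.5598 0.0829 0.0974]
(345, 203) [0.5662 0.0016 0.0632]
(318, 180) [0.637  0.0842 0.0538]
(335, 190) [0.6052 0.0323 0.0643]
(237, 254) [0.4059 0.3109 0.1182]
(228, 262) [0.3838 0.3464 0.0593]
(247, 246) [0.4318 0.2914 0.0637]
(242, 262) [0.3845 0.3047 0.061 ]
```

View pics/c1.png

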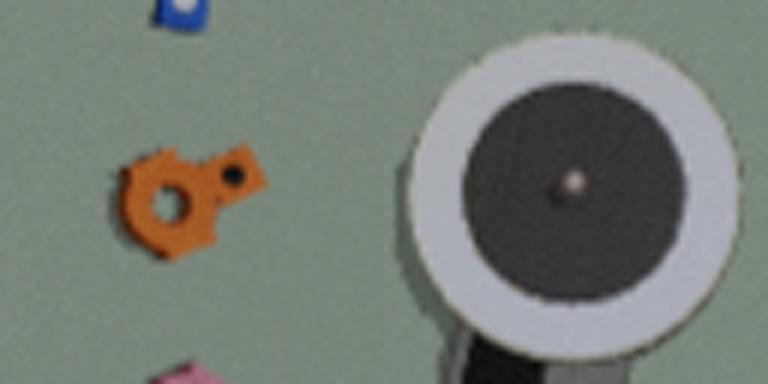

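View pics/c2.png

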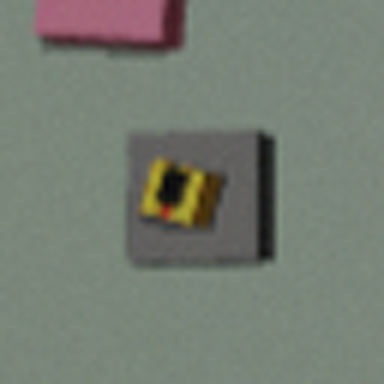

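The orange ring with its black dot is confirmed in the crop at (172,203), which is the full-image pixel (435,245). Its dot is at crop (234,176). Next I'll fit silhouettes for exact poses.

```bash
cat >> h.py <<'E'
from scipy.optimize import minimize
import cv2
def ringmodel():
    a=np.linspace(0,2*np.pi,60,endpoint=False)
    c=np.c_[24*np.cos(a),24*np.sin(a)]
    g=np.array([[-13,-26],[13,-26],[13,26],[-13,26]]); l=np.array([[0,-12],[52,-12],[52,12],[0,12]])
    b=np.c_[10*np.cos(a),10*np.sin(a)]
    return c,g,l,b
def render(d,box,p,zb,S=6):
    u0,v0,w,h=box; x,y,th=p; rot=np.array([[np.cos(th),-np.sin(th)],[np.sin(th),np.cos(th)]])
    K,r,t=cam(d)
    def im(P,z):
        P=np.atleast_2d(P)/1000@rot.T+[x,y]; P=np.c_[P,np.full(len(P),z)]
        q=(P@r.T+t)@K.T; q=q[:,:2]/q[:,2:]
        return (q-[u0,v0]+.5)*S
    m=np.zeros((h*S,w*S),np.uint8); c,g,l,b=ringmodel()
    for s,hh in((c,.022),(g,.022),(l,.012)):
        pts=np.vstack([im(s,zb),im(s,zb+hh)]).astype(np.float32)
        hull=cv2.convexHull(pts); cv2.fillPoly(m,[np.round(hull*16).astype(np.int32)],255,shift=4)
    hole=None
    for z in(zb,zb+.022):
        k=np.zeros_like(m); cv2.fillPoly(k,[np.round(im(b,z)*16).astype(np.int32).reshape(-1,1,2)],255,shift=4); hole=k if hole is None else hole&k
    m[hole>0]=0
    return cv2.resize(m,(w,h),interpolation=cv2.INTER_AREA)/255.
def orangemask(d,box,lo=3,hi=14,smin=120):
    u0,v0,w,h=box; f=d["frame"][v0:v0+h,u0:u0+w]; hsv=cv2.cvtColor(f,cv2.COLOR_RGB2HSV)
    return ((hsv[...,0]>=lo)&(hsv[...,0]<=hi)&(hsv[...,1]>smin)).astype(float)
def fitring(d,box,p0,zb,**k):
    m=orangemask(d,box,**k)
    # dot fill
    m=cv2.morphologyEx(m,cv2.MORPH_CLOSE,np.ones((2,2)))
    f=lambda p:np.abs(render(d,box,(p[0]/1000,p[1]/1000,p[2]/20),zb)-m).sum()
    r=None
    for dth in(0,.15,-.15):
        q=minimize(f,[p0[0]*1000,p0[1]*1000,(p0[2]+dth)*20],method="Nelder-Mead",options=dict(initial_simplex=np.array([[p0[0]*1000,p0[1]*1000,(p0[2]+dth)*20]]*4)+np.array([[0,0,0],[5,0,0],[0,5,0],[0,0,4]])))
        if r is None or q.fun<r.fun:r=q
    return r.x/[1000,1000,20],r.fun,m.sum()
E
python3 - <<'E'
from h import *
T=dict(np.load("top0.npz"));S=dict(np.load("side0.npz"))
b=px2z(T,435,244.8,.022);dt=px2z(T,445,240.3,.012);print(b,dt,np.linalg.norm((dt-b)[:2]))
th=np.arctan2(*(dt-b)[1::-1])
print("top",fitring(T,(415,225,48,40),(b[0],b[1],th),0.))
c=proj(S,[b[0],b[1],0.01]);print(c)
box=(int(c[0])-24,int(c[1])-20,48,40)
print("side",fitring(S,box,(b[0],b[1],th),0.))
# circles: housing, deck in top
def circ(d,P,sel):
    x,y=P[sel][:,0],P[sel][:,1]; return x,y
C=cloud(T)
f=T["frame"].astype(int); 
v,u=np.mgrid[:400,:640]
near=(np.hypot(u-318,v-203)<32)
deck=near&(f.sum(-1)<240)&(np.hypot(u-318,v-203)<20)
m=deck.astype(np.uint8)
m=cv2.morphologyEx(m,cv2.MORPH_CLOSE,np.ones((5,5)))
cs,_=cv2.findContours(m,cv2.RETR_EXTERNAL,cv2.CHAIN_APPROX_NONE);e=cv2.fitEllipse(max(cs,key=len));print("deck ell",e,px2z(T,*e[0],.068))
g=T["frame"][170:236,286:352]
wh=near&(f.min(-1)>150); m=cv2.morphologyEx((wh|deck).astype(np.uint8),cv2.MORPH_OPEN,np.ones((5,5)))
cs,_=cv2.findContours(m,cv2.RETR_EXTERNAL,cv2.CHAIN_APPROX_NONE);e=cv2.fitEllipse(max(cs,key=len));print("housing ell",e,px2z(T,*e[0],.060))
print("spindle top", px2z(T,286+(573-384)/6-.4,171+182/6-.4,.102))
for n,d,(uu,vv) in(("top",T,(237,254)),("side",S,(342,270))):
    hsv=cv2.cvtColor(d["frame"],cv2.COLOR_RGB2HSV); P=cloud(d)
    y=(np.abs(np.mgrid[:400,:640][1]-uu)<25)&(np.abs(np.mgrid[:400,:640][0]-vv)<25)&(hsv[...,0]>15)&(hsv[...,0]<35)&(hsv[...,1]>110)
    Q=P[y]; t=Q[Q[:,2]>.11]; print(n,y.sum(),len(t),t.mean(0),t.min(0),t.max(0))
E
python3 - <<'E'
from h import *
S=dict(np.load("side0.npz"))
a=[]
for u,v in((342,282),(316,212)):
    f=S["frame"][v-32:v+32,u-32:u+32,::-1]; a.append(cv2.resize(f,(384,384),interpolation=cv2.INTER_CUBIC))
cv2.imwrite("pics/c3.png",np.hstack(a))
E
```

```text
[ 0.44783623 -0.27783634  0.022     ] [ 0.46286501 -0.31149844  0.012     ] 0.03686463278370027
top (array([ 0.44642566, -0.27840436, -1.14152909]), np.float64(29.866666666666667), np.float64(270.0))
[387.46115527 160.64751349]
side (array([ 0.44802595, -0.26476771, -1.27087259]), np.float64(42.317647058823525), np.float64(173.0))
deck ell ((317.0355529785156, 202.70724487304688), (35.094825744628906, 35.49787139892578), 85.22893524169922) [0.56483982 0.08585127 0.068     ]
housing ell ((317.2770690917969, 203.01022338867188), (52.84568786621094, 53.765541076660156), 93.95893859863281) [0.56508918 0.0851207  0.06      ]
spindle top [0.56516557 0.08569451 0.102     ]
top 92 69 [0.40567543 0.31954618 0.11920428] [0.39162117 0.30648323 0.11083203] [0.41982672 0.33406344 0.12624848]
side 218 78 [0.40420863 0.3410962  0.12772666] [0.18718703 0.31137951 0.11060756] [0.4225193  1.11514017 0.99975088]
```

View pics/c3.png

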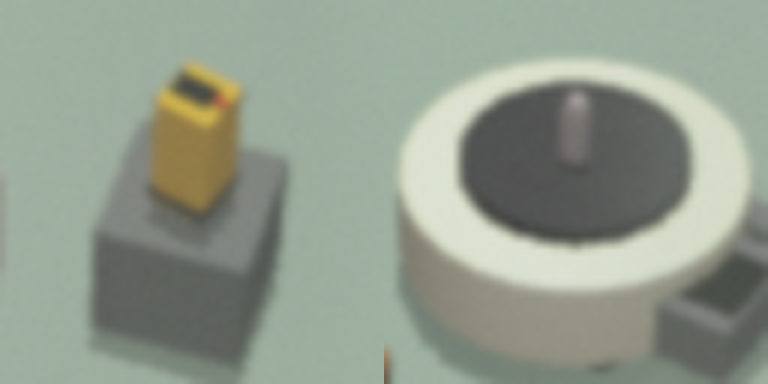

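The side crop shows the probe top at about (197,95), the spindle top at (577,93) and the spindle base at (576,163). I'll check both against the fits.

Run:
```python
from h import *
T=dict(np.load("top0.npz"));S=dict(np.load("side0.npz"))
print("spindle side px",proj(S,[.565,.0855,.102]),proj(S,[.565,.0855,.068]),"seen top",284+193/6-.4,180+91/6-.4,"base",284+192/6-.4,180+160/6-.4)
# height at seen base/top
print(px2z(S,284+193/6-.4,180+94/6-.4,.102),px2z(S,284+192/6-.4,180+162/6-.4,.068))
hsvT=T["frame"][225:265,415:463];
for d,b in((T,(415,225,48,40)),(S,(363,140,48,40))):
    u0,v0,w,h=b; m=orangemask(d,b,0,16,100); print(m.sum()); p,f,_=fitring(d,b,(.447,-.278,-1.15),0.,lo=0,hi=16,smin=100); print(p,f)
    r=render(d,b,p,0.)
    im=cv2.resize(d["frame"][v0:v0+h,u0:u0+w,::-1],None,fx=8,fy=8,interpolation=cv2.INTER_CUBIC)
    c,_=cv2.findContours((cv2.resize(r,None,fx=8,fy=8)>.5).astype(np.uint8),cv2.RETR_LIST,cv2.CHAIN_APPROX_NONE); cv2.drawContours(im,c,-1,(255,255,0),1)
    c,_=cv2.findContours((cv2.resize(m,None,fx=8,fy=8)>.5).astype(np.uint8),cv2.RETR_LIST,cv2.CHAIN_APPROX_NONE); cv2.drawContours(im,c,-1,(0,0,0),1)
    cv2.imwrite(f"pics/fit{u0}.png",im)
cv2.imwrite("pics/fit.png",np.hstack([cv2.imread("pics/fit415.png"),cv2.imread("pics/fit363.png")]))
```

```text
spindle side px [317.07024226 194.73530318] [316.89897485 203.99627452] seen top 315.7666666666667 194.76666666666665 base 315.6 206.26666666666665
[0.56754883 0.08904474 0.102     ] [0.56436836 0.09747072 0.068     ]
277.0
[ 0.44606823 -0.27877997 -1.14384822] 27.149019607843137
189.0
[ 0.44657143 -0.26536088 -1.20121545] 27.368627450980394
```

View pics/fit.png

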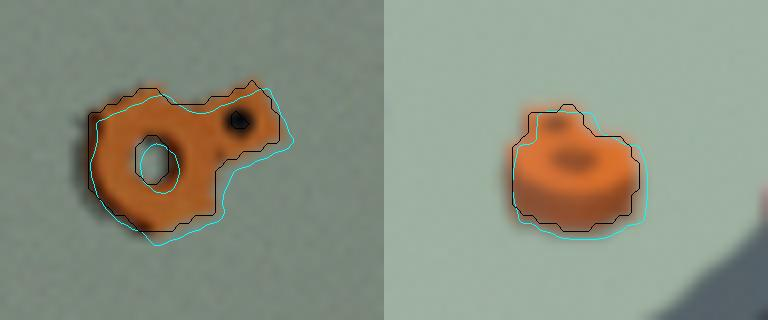

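```bash
sed -i '/MORPH_CLOSE,np.ones((2,2))/d' h.py
python3 - <<'E'
from h import *
T=dict(np.load("top0.npz"));S=dict(np.load("side0.npz"))
for d in(T,S): K,r,t=cam(d);print("cam",-r.T@t)
for d,b in((T,(415,225,48,40)),(S,(363,140,48,40))):
    u0,v0,w,h=b
    for sm in(90,130):
        p,f,_=fitring(d,b,(.447,-.278,-1.15),0.,lo=0,hi=16,smin=sm); print(p,f)
    m=orangemask(d,b,0,16,sm)
    r=render(d,b,p,0.)
    im=cv2.resize(d["frame"][v0:v0+h,u0:u0+w,::-1],None,fx=8,fy=8,interpolation=cv2.INTER_CUBIC)
    c,_=cv2.findContours((cv2.resize(r,None,fx=8,fy=8)>.5).astype(np.uint8),cv2.RETR_LIST,cv2.CHAIN_APPROX_NONE); cv2.drawContours(im,c,-1,(255,255,0),1)
    cv2.imwrite(f"pics/fit{u0}.png",im)
cv2.imwrite("pics/fit.png",np.hstack([cv2.imread("pics/fit415.png"),cv2.imread("pics/fit363.png")]))
# probe square: top face in top cam
u,v=np.mgrid[:400,:640][::-1]; hsv=cv2.cvtColor(T["frame"],cv2.COLOR_RGB2HSV)
m=((abs(u-237)<12)&(abs(v-254)<12)&(hsv[...,0]>12)&(hsv[...,0]<38)&(hsv[...,1]>100)).astype(np.uint8)
cs,_=cv2.findContours(m,cv2.RETR_EXTERNAL,cv2.CHAIN_APPROX_NONE);print(cv2.minAreaRect(np.vstack(cs)))
# corners read off crop c2 (origin 205,222, scale 6): top face
for q in((160,158),(218,172),(196,226),(140,212)): print(q,px2z(T,205+q[0]/6-.4,222+q[1]/6-.4,.12).round(4))
for q in((128,132),(262,132),(262,262),(128,262)): print("holder",q,px2z(T,205+q[0]/6-.4,222+q[1]/6-.4,.06).round(4))
# side c3 crop: origin (310,250)
for q in((193,64),(242,92),(212,125),(160,93)): print("side",q,px2z(S,310+q[0]/6-.4,250+q[1]/6-.4,.12).round(4))
E
```

```text
cam [0.36099933 0.083215   1.47413684]
cam [0.18718703 1.11514017 0.99975088]
[ 0.44932557 -0.27559448 -1.15430104] 29.098039215686274
[ 0.44971032 -0.27496058 -1.15734696] 34.38039215686274
[ 0.45076926 -0.26967647 -1.18793651] 21.87450980392157
[ 0.45319334 -0.26996566 -1.2548843 ] 42.67058823529412
((234.50003051757812, 254.0), (11.641709327697754, 9.45888900756836), 14.03624439239502)
(160, 158) [0.4227 0.3276 0.12  ]
(218, 172) [0.4166 0.2998 0.12  ]
(196, 226) [0.391  0.3092 0.12  ]
(140, 212) [0.3971 0.3359 0.12  ]
holder (128, 132) [0.438  0.3549 0.06  ]
holder (262, 132) [0.4392 0.2884 0.06  ]
holder (262, 262) [0.3752 0.2859 0.06  ]
holder (128, 262) [0.3741 0.3519 0.06  ]
side (193, 64) [0.4158 0.3137 0.12  ]
side (242, 92) [0.3931 0.3209 0.12  ]
side (212, 125) [0.3986 0.3416 0.12  ]
side (160, 93) [0.4228 0.3332 0.12  ]
```

View pics/fit.png

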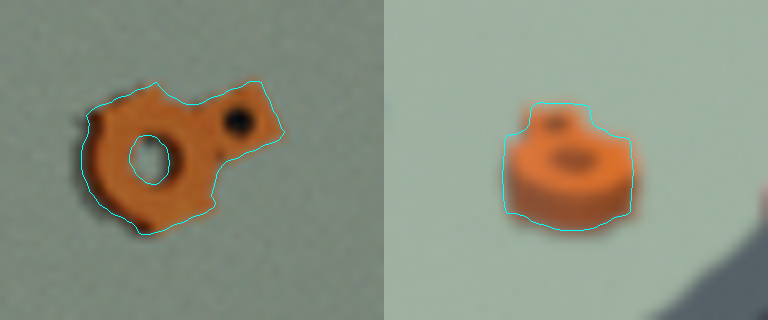

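Run:
```python
from h import *
T=dict(np.load("top0.npz"))
a=[]
for u,v in((237,254),):
    f=T["frame"][v-16:v+16,u-16:u+16,::-1]; a.append(cv2.resize(f,(576,576),interpolation=cv2.INTER_CUBIC))
cv2.imwrite("pics/c4.png",a[0])
```

```text
(no output)
```

View pics/c4.png

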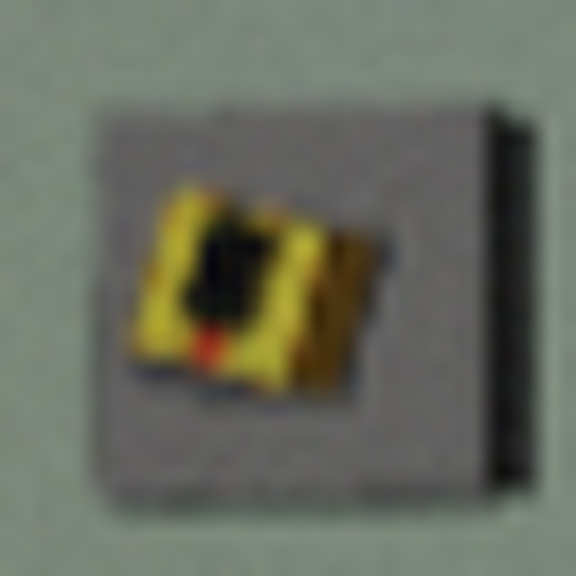

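```bash
cat >> h.py <<'E'
def goal(yaw):  # tool down, jaw (z axis) along yaw; y=down; x=y cross z
    z=np.array([np.cos(yaw),np.sin(yaw),0]); y=np.array([0,0,-1.]); return R.from_matrix(np.c_[np.cross(y,z),y,z])
def delta(s,pos,yaw):
    r=R.from_quat(s["tool_rot"]); return (r.inv().apply(np.array(pos)-s["tcp_pos"])*100).round(2),(r.inv()*goal(yaw)).as_rotvec().round(3)
E
python3 - <<'E'
from h import *
from station import manip
s=manip.sense(); r=R.from_quat(s["tool_rot"]).as_matrix(); print(r.round(3)); print("jaw yaw",np.arctan2(r[1,2],r[0,2]))
E
```

```text
[[ 0.928 -0.001  0.372]
 [-0.372 -0.002  0.928]
 [-0.    -1.    -0.002]]
jaw yaw 1.1900024681680281
```

Run:
```python
from h import *
from station import manip
s=manip.sense(); print(delta(s,[.45,.1,.2],-.7))
```

```text
(array([ 38.07,   1.45, -36.42]), array([0.002, 1.89 , 0.002]))
```

```bash
python3 -m handwheel '[38,1.4,-36.4,0,1.89,0,8, 38,1.4,-36.4,0,1.89,0,8, 38,1.4,-36.4,0,1.89,0,8, 38,1.4,-36.4,0,1.89,0,8, 38,1.4,-36.4,0,1.89,0,8, 38,1.4,-36.4,0,1.89,0,8, 38,1.4,-36.4,0,1.89,0,8, 38,1.4,-36.4,0,1.89,0,8, 38,1.4,-36.4,0,1.89,0,8, 38,1.4,-36.4,0,1.89,0,8]'
python3 - <<'E'
from h import *
from station import manip
s=manip.sense(); print(s["t"],s["q"].round(3) if hasattr(s["q"],"round") else s["q"],delta(s,[.45,-.12,.2],-1.8))
E
```

```text
t: 0.93
tcp_pos: [0.4045, 0.199, 0.2036]
tool_rot: [-0.483, 0.516, -0.516, 0.483]
force: [1.2, 0.3, 0.6]
finger_gap: 0.932
0.9333 [0.208 0.312 1.866 0.    0.964 0.274] (array([31.53,  0.36,  6.64]), array([0.   , 1.734, 0.   ]))
```

```bash
python3 -m handwheel '[31.5,0.4,6.6,0,1.73,0,8, 31.5,0.4,6.6,0,1.73,0,8, 31.5,0.4,6.6,0,1.73,0,8, 31.5,0.4,6.6,0,1.73,0,8, 31.5,0.4,6.6,0,1.73,0,8, 31.5,0.4,6.6,0,1.73,0,8, 31.5,0.4,6.6,0,1.73,0,8, 31.5,0.4,6.6,0,1.73,0,8, 31.5,0.4,6.6,0,1.73,0,8, 31.5,0.4,6.6,0,1.73,0,8]'
python3 - <<'E'
from h import *
from station import manip
s=manip.sense(); print(s["t"],np.round(s["q"],3),delta(s,[.4492,-.2752,.12],-2.728))
E
```

```text
t: 1.77
tcp_pos: [0.4517, -0.1198, 0.1994]
tool_rot: [-0.088, 0.702, -0.702, 0.088]
force: [0.1, 0.5, 0.4]
finger_gap: 0.937
1.7667 [-0.499  0.34   1.834 -0.     0.968  0.821] (array([ 4.09,  7.94, 14.99]), array([-0.   ,  1.408,  0.   ]))
```

```bash
python3 -m handwheel '[4.1,7.9,15,0,1.41,0,7, 4.1,7.9,15,0,1.41,0,7, 4.1,7.9,15,0,1.41,0,7, 4.1,7.9,15,0,1.41,0,7, 4.1,7.9,15,0,1.41,0,7, 4.1,7.9,15,0,1.41,0,7, 4.1,7.9,15,0,1.41,0,7, 4.1,7.9,15,0,1.41,0,7, 4.1,7.9,15,0,1.41,0,7, 4.1,7.9,15,0,1.41,0,7]'
python3 - <<'E'
from h import *
from station import manip
s=manip.sense(); print(s["t"],np.round(s["q"],3),delta(s,[.4492,-.2752,.05],-2.728))
d=manip.snapshot("side"); crop(d,388,150,50,45,7,"pics/s1.png");
E
```

```text
t: 2.6
tcp_pos: [0.4501, -0.2728, 0.1203]
tool_rot: [0.337, 0.621, -0.621, -0.338]
force: [0.2, 0.1, 0.3]
finger_gap: 0.82
2.6 [-0.757  0.535  1.768 -0.     0.84   1.809] (array([-0.15,  7.03,  0.2 ]), array([-0.   ,  0.162,  0.001]))
```

View pics/s1.png

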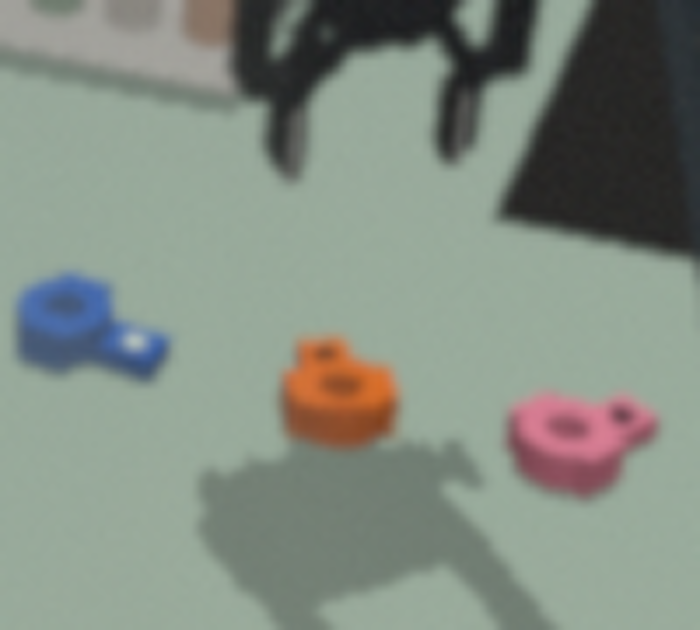

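The side crop shows the open fingers at (290,165) and (455,150) above the orange ring at (340,400). The blue ring (65,310) and pink ring (565,440) are clear of them. I'll lower to z = 0.05 and check from the top.

```bash
python3 -m handwheel '[0,2,0,0,0.16,0,7, -0.1,4,0.1,0,0.16,0,7, -0.15,6,0.2,0,0.16,0,7, -0.15,7,0.2,0,0.16,0,7, -0.15,7,0.2,0,0.16,0,7, -0.15,7,0.2,0,0.16,0,7]'
python3 - <<'E'
from h import *
from station import manip
s=manip.sense(); print(s["t"],np.round(s["tcp_pos"],4),delta(s,[.4492,-.2752,.02],-2.728))
for n,u,v in(("side",388,150),("top",438,240)):
    d=manip.snapshot(n); crop(d,u,v,32,32,6,f"pics/{n}2.png")
cv2.imwrite("pics/b2.png",np.hstack([cv2.imread("pics/side2.png"),cv2.imread("pics/top2.png")]))
E
```

```text
t: 3.15
tcp_pos: [0.4494, -0.275, 0.0504]
tool_rot: [0.384, 0.594, -0.594, -0.384]
force: [0.9, 0.0, -0.4]
finger_gap: 0.822
3.15 [ 0.4494 -0.275   0.0504] (array([-0.01,  3.04,  0.02]), array([-0.001,  0.009,  0.001]))
```

View pics/b2.png

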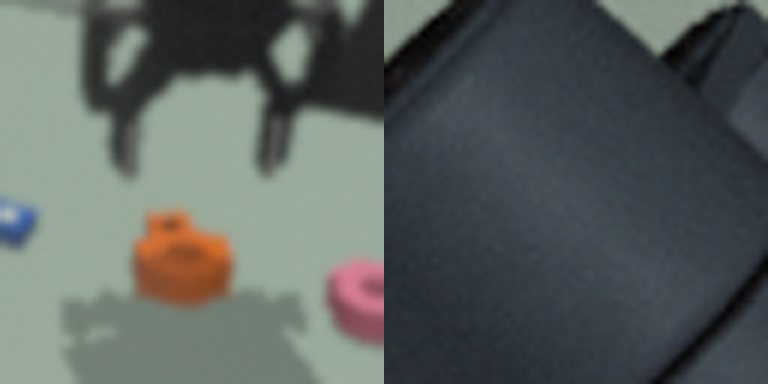

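Run:
```python
from h import *
S=dict(np.load("side0.npz")); o=np.array([356,118])
for p in([.4494,-.275,.036],[.4492,-.2752,.022],[.4492,-.2752,.0]): print(p,((proj(S,p)-o+.5)*6).round(1))
z=goal(-2.728).as_matrix()[:,2]
for s in(-1,1): print(s,((proj(S,np.array([.4494,-.275,.036])+z*s*.035)-o+.5)*6).round(1))
```

```text
[0.4494, -0.275, 0.036] [192.6 222.8]
[0.4492, -0.2752, 0.022] [190.4 243.4]
[0.4492, -0.2752, 0.0] [186.4 275.4]
-1 [130.1 223.9]
1 [254.9 221.8]
```

Run:
```python
from h import *
from station import manip
d=manip.snapshot("side"); C=cloud(d); s=manip.sense(); print(s["t"],s["tcp_pos"])
o=np.array([356,118])
for q in((124,170),(126,150),(270,168),(274,150),(200,60),(120,120),(184,252),(184,290),(184,345)):
    u,v=np.round(np.array(q)/6-.5).astype(int)+o; print(q,C[v,u].round(4),d["depth"][v,u])
np.savez("side2.npz",**d)
M=(np.abs(C[...,0]-.45)<.08)&(np.abs(C[...,1]+.275)<.07)&(C[...,2]>.028)&(C[...,2]<.3)
P=C[M]; r=goal(-2.728).as_matrix(); L=(P-s["tcp_pos"])@r
print(len(L)); 
for y0 in range(-80,30,10):
    k=(L[:,1]*1000>=y0)&(L[:,1]*1000<y0+10); 
    if k.sum(): print(y0,k.sum(),(L[k,2].min()*1000).round(),(L[k,2].max()*1000).round(),(np.median(L[k,0])*1000).round())
```

```text
3.3 [ 0.45028539 -0.27583205  0.05172175]
(124, 170) [ 0.4854 -0.2464  0.0792] 1.6508299
(126, 150) [ 0.4867 -0.2462  0.0945] 1.6411837
(270, 168) [ 0.4127 -0.277   0.0785] 1.6543623
(274, 150) [ 0.4113 -0.277   0.0944] 1.6438241
(200, 60) [ 0.452  -0.2563  0.1497] 1.6040565
(120, 120) [ 0.4898 -0.2538  0.1045] 1.6411449
(184, 252) [ 0.4531 -0.2782  0.0111] 1.708942
(184, 290) [ 0.4457 -0.2526  0.0053] 1.6922635
(184, 345) [ 0.4359 -0.2201 -0.0067] 1.6739063
1501
-80 83 -70.0 62.0 12.0
-70 34 -68.0 64.0 12.0
-60 28 -52.0 45.0 10.0
-50 25 -52.0 44.0 11.0
-40 28 -51.0 44.0 11.0
-30 16 -47.0 46.0 9.0
```

Run:
```python
from h import *
for f,pos,rot in(("side0.npz",[.2318,.5796,.2138],R.from_quat([0.6951,-0.1341,0.1335,-0.6936])),("top0.npz",[.2318,.5796,.2138],R.from_quat([0.6951,-0.1341,0.1335,-0.6936])),("side2.npz",[.4502,-.2757,.0512],goal(-2.728))):
    d=dict(np.load(f)); C=cloud(d); dk=d["frame"].sum(-1)<200
    L=(C-pos)@rot.as_matrix()*1000
    M=dk&(abs(L[...,0])<40)&(abs(L[...,2])<75)&(L[...,1]>-90)&(L[...,1]<30); l=L[M]
    print(f,len(l))
    for y0 in range(-80,30,10):
        k=(l[:,1]>=y0)&(l[:,1]<y0+10)
        if k.sum(): print(y0,k.sum(),l[k,2].min().round(),l[k,2].max().round(),np.median(l[k,0]).round(),l[k,1].max().round(1))
S=dict(np.load("side0.npz"));crop(S,385,340,32,32,9,"pics/s0g.png"); print((proj(S,[.2318,.5796,.2138])-[353,308]+.5)*9)
```

```text
side0.npz 145
-80 27 48.0 75.0 -12.0 -71.8
-70 5 -41.0 56.0 -8.0 -60.5
-60 13 -40.0 60.0 -7.0 -50.1
-50 9 55.0 60.0 -6.0 -41.0
top0.npz 86
-80 19 -70.0 62.0 10.0 -70.1
-70 2 -59.0 -57.0 6.0 -68.5
-60 5 -55.0 -45.0 9.0 -51.0
-50 9 -58.0 -46.0 6.0 -42.2
-40 8 -57.0 47.0 9.0 -32.9
side2.npz 140
-80 60 -66.0 62.0 12.0 -70.2
-70 19 -57.0 64.0 12.0 -60.4
-60 8 -49.0 36.0 8.0 -52.0
-50 6 -49.0 33.0 11.0 -42.6
-40 2 -47.0 32.0 5.0 -36.1
[375.87056974 414.0674742 ]
```

View pics/s0g.png

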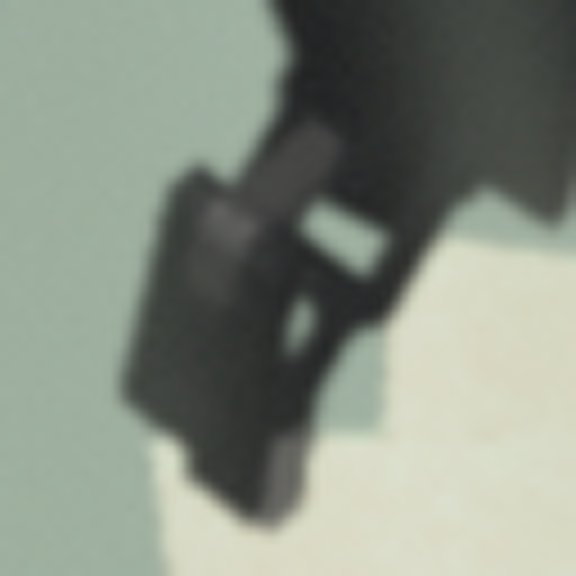

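Run:
```python
from h import *
S=dict(np.load("side0.npz"));r=R.from_quat([0.6951,-0.1341,0.1335,-0.6936]);p0=np.array([.2318,.5796,.2138])
for y in(-.04,-.03,-.02,-.01,0.,.01): print(y,[((proj(S,p0+r.apply([x,y,.05]))-[353,308]+.5)*9).round() for x in(-.011,.011)])
S=dict(np.load("side2.npz"));r=goal(-2.728);p0=np.array([.450,-.2757,.051])
for y in(-.04,-.03,-.02,-.01,0.,.01): print(y,[((proj(S,p0+r.apply([0,y,z]))-[356,118]+.5)*6).round() for z in(-.04,.04)])
```

```text
-0.04 [array([288., 499.]), array([194., 428.])]
-0.03 [array([283., 529.]), array([189., 458.])]
-0.02 [array([278., 559.]), array([185., 488.])]
-0.01 [array([273., 588.]), array([181., 517.])]
0.0 [array([268., 617.]), array([176., 546.])]
0.01 [array([263., 645.]), array([172., 574.])]
-0.04 [array([129., 140.]), array([275., 138.])]
-0.03 [array([128., 155.]), array([273., 153.])]
-0.02 [array([126., 170.]), array([271., 168.])]
-0.01 [array([124., 186.]), array([268., 183.])]
0.0 [array([123., 201.]), array([266., 198.])]
0.01 [array([121., 216.]), array([264., 213.])]
```

The pictures put the fingertips about 15–20 mm behind the reported TCP, where the spec says 17 mm ahead of it. That disagrees, so I'll descend in small steps by vision.

```bash
python3 -m handwheel '[0,1,0,0,0,0,6.4, 0,2,0,0,0,0,6.4, 0,2.4,0,0,0,0,6.4, 0,2.4,0,0,0,0,6.4, 0,2.4,0,0,0,0,6.4]'
python3 - <<'E'
from h import *
from station import manip
s=manip.sense(); print(s["t"],np.round(s["tcp_pos"],4),s["finger_gap"],np.round(s["force"],1))
d=manip.snapshot("side"); crop(d,388,155,28,28,12,"pics/s3.png"); np.savez("side3.npz",**d)
s=manip.sense(); print(s["t"],np.round(s["tcp_pos"],4))
r=R.from_quat(s["tool_rot"])
for y in(-.03,-.02,-.01,0.,.01,.017): print(y,[((proj(d,s["tcp_pos"]+r.apply([0,y,z]))-[360,127]+.5)*12).round() for z in(-.036,.036)])
E
```

```text
t: 3.72
tcp_pos: [0.4493, -0.275, 0.0262]
tool_rot: [0.384, 0.594, -0.593, -0.385]
force: [0.0, -0.4, 0.4]
finger_gap: 0.751
3.7167 [ 0.4493 -0.275   0.0262] 0.7509774014104539 [ 0.  -0.4  0.4]
3.7667 [ 0.4495 -0.2752  0.0265]
-0.03 [array([215., 279.]), array([474., 273.])]
-0.02 [array([212., 309.]), array([469., 303.])]
-0.01 [array([209., 339.]), array([465., 333.])]
0.0 [array([205., 368.]), array([461., 363.])]
0.01 [array([202., 398.]), array([457., 392.])]
0.017 [array([200., 418.]), array([454., 412.])]
```

View pics/s3.png

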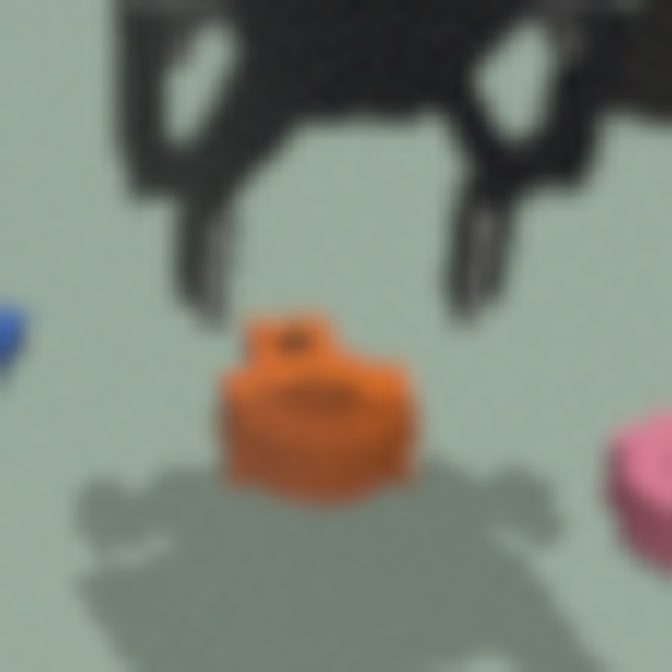

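The side crop shows the fingertips at (210,318) and (470,318), still above the ring (318,400), whose top is at row 360. The fingers' midpoint sits about 15 px right of the ring. I'll check this in the tool frame using depth.

Run:
```python
from h import *
from station import manip
d=dict(np.load("side3.npz")); s=manip.sense(); C=cloud(d)
b=(360,127,56,56); m=orangemask(d,b,0,16,110)>0
r=R.from_quat(s["tool_rot"]); P=C[127:183,360:416][m]; L=r.inv().apply(P-s["tcp_pos"])*1000
print(m.sum()); 
for i,n in enumerate("xyz"): print(n,np.percentile(L[:,i],[1,5,50,95,99]).round(1))
w=r.as_matrix()
p,f,_=fitring(d,b,(.45,-.27,-1.157),0.,lo=0,hi=16,smin=110); print(p,f, "ring in tool xz",(r.inv().apply(np.r_[p[:2],0]-s["tcp_pos"])*1000).round(1))
# yaw-fixed fit
m=m.astype(float)
g=lambda q:np.abs(render(d,b,(q[0]/1000,q[1]/1000,-1.157),0.)-m).sum()
q=minimize(g,[450,-270],method="Nelder-Mead",options=dict(initial_simplex=[[450,-270],[455,-270],[450,-263]]));print(q.x,q.fun)
# dark finger pixels per row
k=d["frame"][127:183,360:416].sum(-1)<330
for v in(20,22,24,25,26): print(v+127,np.where(k[v])[0]+360)
```

```text
184
x [-48.3 -40.8  12.8  29.8 262. ]
y [-163.1    4.8   11.2   26.7   29.7]
z [-81.1 -26.6  -4.6  17.9  21.6]
[ 0.45171501 -0.26943484 -1.19890133] 30.686274509803916 ring in tool xz [ 4.3 26.5 -4.4]
[ 451.37023926 -269.67315674] 32.5843137254902
147 [375 376 377 378 397 398 399 400 401 402]
149 [374 375 376 377 378 397 398 399 400 401]
151 [375 376 377 378 397 398 399 400 401]
152 [376 377 378 398 399]
153 []
```

```bash
python3 -m handwheel '[0.2,0,-0.3,0,0,0,7, 0.2,0.6,-0.3,0,0,0,7, 0.2,1.2,-0.3,0,0,0,7, 0.2,1.8,-0.3,0,0,0,7, 0.2,2.2,-0.3,0,0,0,7, 0.2,2.2,-0.3,0,0,0,7]'
python3 - <<'E'
from h import *
from station import manip
s=manip.sense(); print(s["t"],np.round(s["tcp_pos"],4),s["finger_gap"],np.round(s["force"],1))
d=manip.snapshot("side"); crop(d,388,155,28,28,12,"pics/s4.png"); np.savez("side4.npz",**d)
E
```

```text
t: 4.27
tcp_pos: [0.4509, -0.2717, 0.0035]
tool_rot: [0.384, 0.594, -0.593, -0.385]
force: [-1.2, -0.1, 0.0]
finger_gap: 0.825
4.2667 [ 0.4509 -0.2717  0.0035] 0.8249622391290508 [-1.2 -0.1  0. ]
```

View pics/s4.png

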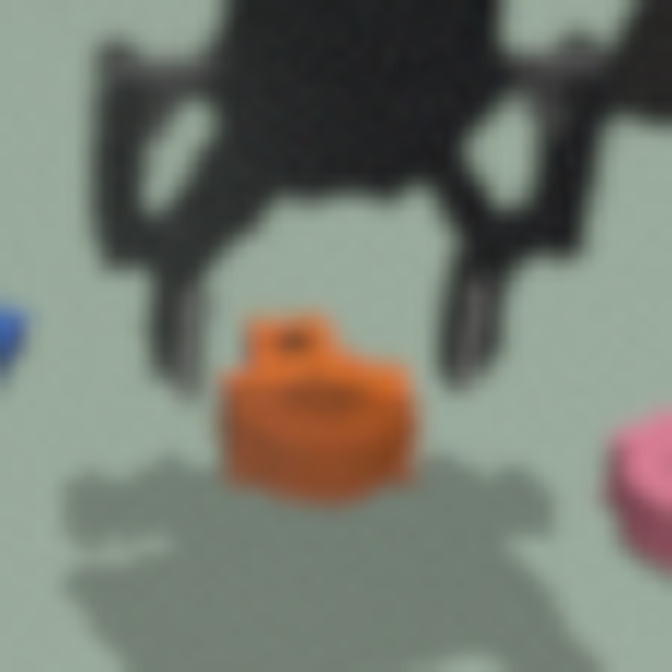

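Fingertips are now at row 388, about 25 mm above the table, and centred on the ring (inner edges 205 and 440, ring 222–415). I'll go 1.8 cm further down.

```bash
python3 -m handwheel '[0,0.6,0,0,0,0,7, 0,1.1,0,0,0,0,7, 0,1.5,0,0,0,0,7, 0,1.7,0,0,0,0,7, 0,1.7,0,0,0,0,7]'
python3 - <<'E'
from h import *
from station import manip
s=manip.sense(); print(s["t"],np.round(s["tcp_pos"],4),s["finger_gap"],np.round(s["force"],1))
d=manip.snapshot("side"); crop(d,388,155,28,28,12,"pics/s5.png"); np.savez("side5.npz",**d)
E
```

```text
t: 4.73
tcp_pos: [0.4512, -0.272, -0.0129]
tool_rot: [0.384, 0.594, -0.593, -0.385]
force: [0.6, -0.3, 0.5]
finger_gap: 0.817
4.7333 [ 0.4512 -0.272  -0.0129] 0.8168101495330219 [ 0.6 -0.3  0.5]
```

View pics/s5.png

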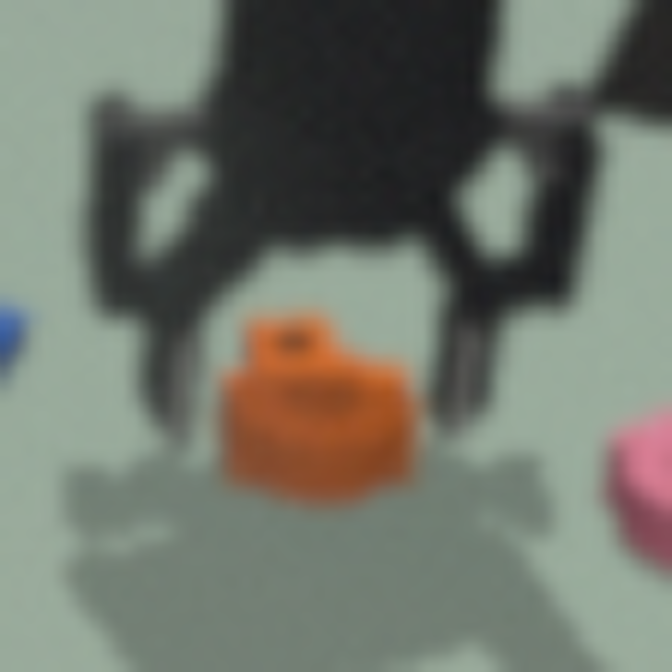

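The tips are about 8 mm above the table, either side of the ring, with no contact force. Closing now.

```bash
python3 -m handwheel '[0,0,0,0,0,0,4.8, 0,0,0,0,0,0,4.8, 0,0,0,0,0,0,4.8, 0,0,0,0,0,0,4.8, 0,0,0,0,0,0,4.8, 0,0,0,0,0,0,4.8, 0,0,0,0,0,0,4.8, 0,0,0,0,0,0,4.8]' 40
python3 - <<'E'
from h import *
from station import manip
s=manip.sense(); print(s["t"],np.round(s["tcp_pos"],4),s["finger_gap"]*8.54,np.round(s["force"],1))
d=manip.snapshot("side"); crop(d,388,155,28,28,12,"pics/s6.png"); np.savez("side6.npz",**d)
E
```

```text
t: 5.45
tcp_pos: [0.4517, -0.2724, -0.0119]
tool_rot: [-0.384, -0.594, 0.594, 0.384]
force: [-1.2, -0.0, 5.0]
finger_gap: 0.603
5.45 [ 0.4517 -0.2724 -0.0119] 5.146559291900353 [-1.2 -0.   5. ]
```

View pics/s6.png

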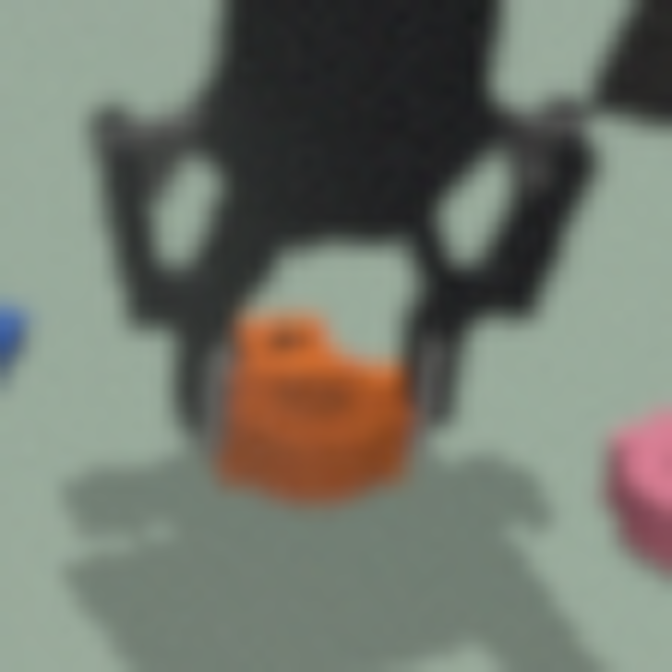

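The fingers are closed on the ring at 51.5 mm, which matches the 52 mm faces. I'll lift and check it in the grip.

```bash
python3 -m handwheel '[0,-1,0,0,0,0,4.8, 0,-3,0,0,0,0,4.8, 0,-6,0,0,0,0,4.8, 0,-9,0,0,0,0,4.8, 0,-12,0,0,0,0,4.8, 0,-15,0,0,0,0,4.8, 0,-15,0,0,0,0,4.8, 0,-15,0,0,0,0,4.8]'
python3 - <<'E'
from h import *
from station import manip
s=manip.sense(); print(s["t"],np.round(s["tcp_pos"],4),s["finger_gap"]*8.54,np.round(s["force"],1),np.round(s["q"],3))
d=manip.snapshot("side"); p=proj(d,[.451,-.272,.17]);print(p);crop(d,int(p[0]),int(p[1])+5,28,28,12,"pics/s7.png"); np.savez("side7.npz",**d)
E
```

```text
t: 6.17
tcp_pos: [0.4524, -0.2729, 0.1396]
tool_rot: [-0.386, -0.593, 0.594, 0.383]
force: [0.1, 0.5, -1.8]
finger_gap: 0.593
6.1667 [ 0.4524 -0.2729  0.1396] 5.063542781280496 [ 0.1  0.5 -1.8] [-0.755  0.504  1.752  0.     0.881  1.965]
[391.24405009 120.10165084]
```

View pics/s7.png

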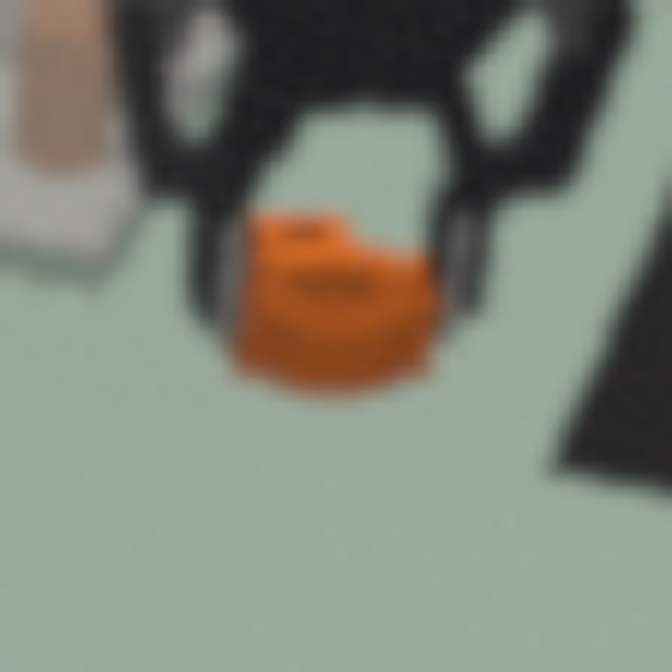

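The ring is held level at crop (335,300). Next I'll move toward the spinner, staging the turn so that the lug ends up facing the side camera (yaw about 1.9).

Run:
```python
from h import *
from station import manip
s=manip.sense(); print(delta(s,[.52,-.08,.15],-1.2))
```

```text
(array([ 14.71,  -1.2 , -14.12]), array([-0.  , -1.52, -0.  ]))
```

```bash
python3 -m handwheel '[1,-1.2,-1,0,-0.12,0,4.8, 3,-1.2,-2.8,0,-0.24,0,4.8, 5,-1.2,-4.8,0,-0.36,0,4.8, 7,-1.2,-6.8,0,-0.48,0,4.8, 9,-1.2,-8.7,0,-0.6,0,4.8, 11,-1.2,-10.6,0,-0.72,0,4.8, 13,-1.2,-12.4,0,-0.84,0,4.8, 14.7,-1.2,-14.1,0,-0.96,0,4.8, 14.7,-1.2,-14.1,0,-1.08,0,4.8, 14.7,-1.2,-14.1,0,-1.2,0,4.8]'
python3 - <<'E'
from h import *
from station import manip
s=manip.sense(); print(s["finger_gap"]*8.54,np.round(s["q"],3),delta(s,[.5665,.088,.15],.34))
E
```

```text
t: 7.05
tcp_pos: [0.5187, -0.0781, 0.1475]
tool_rot: [-0.023, 0.708, -0.706, 0.019]
force: [-0.0, -0.5, -1.4]
finger_gap: 0.592
5.054027230791934 [-0.363  0.491  1.747  0.     0.908  1.148] (array([ -5.76,  -0.24, -16.3 ]), array([ 6.000e-03, -1.851e+00,  1.000e-03]))
```

```bash
python3 -m handwheel '[-0.5,-0.2,-1,0,-0.12,0,4.8, -1.2,-0.2,-3,0,-0.24,0,4.8, -1.9,-0.2,-5,0,-0.36,0,4.8, -2.6,-0.2,-7,0,-0.48,0,4.8, -3.3,-0.2,-9,0,-0.6,0,4.8, -4,-0.2,-11,0,-0.72,0,4.8, -4.8,-0.2,-13,0,-0.84,0,4.8, -5.4,-0.2,-15,0,-0.96,0,4.8, -5.8,-0.2,-16.3,0,-1.08,0,4.8, -5.8,-0.2,-16.3,0,-1.2,0,4.8]'
python3 - <<'E'
from h import *
from station import manip
s=manip.sense(); print(s["finger_gap"]*8.54,np.round(s["q"],3),delta(s,[.5665,.088,.135],.34))
E
```

```text
t: 7.88
tcp_pos: [0.5685, 0.0881, 0.1492]
tool_rot: [-0.417, 0.573, -0.57, 0.415]
force: [0.4, 0.9, -0.0]
finger_gap: 0.597
5.098924861796348 [-4.10e-02  5.46e-01  1.62e+00  1.00e-03  9.80e-01  2.70e-01] (array([ 0.07,  1.42, -0.18]), array([ 0.004, -0.651, -0.001]))
```

```bash
python3 -m handwheel '[0,0,-0.1,0,-0.12,0,4.8, 0,0.5,-0.1,0,-0.24,0,4.8, 0,0.8,-0.1,0,-0.36,0,4.8, 0,1.2,-0.1,0,-0.48,0,4.8, 0,1.4,-0.1,0,-0.6,0,4.8, 0,1.4,-0.1,0,-0.65,0,4.8, 0,1.4,-0.1,0,-0.65,0,4.8, 0,1.4,-0.1,0,-0.65,0,4.8]'
python3 - <<'E'
from h import *
from station import manip
s=manip.sense(); print(s["finger_gap"]*8.54,np.round(s["q"],3),np.round(s["tcp_pos"],4),delta(s,[.5665,.088,.135],.34))
d=manip.snapshot("side"); np.savez("side8.npz",**d); crop(d,316,190,32,32,10,"pics/s8.png")
t=manip.snapshot("top"); np.savez("top8.npz",**t); crop(t,318,203,40,32,8,"pics/t8.png")
E
```

```text
t: 8.55
tcp_pos: [0.5674, 0.0856, 0.1358]
tool_rot: [0.576, -0.413, 0.41, -0.574]
force: [-0.4, 0.3, -1.1]
finger_gap: 0.598
5.102707877699104 [-0.045  0.563  1.634  0.     0.948 -0.373] [0.5674 0.0856 0.1358] (array([-0.25,  0.08, -0.01]), array([ 0.004, -0.012, -0.001]))
```

View pics/s8.png

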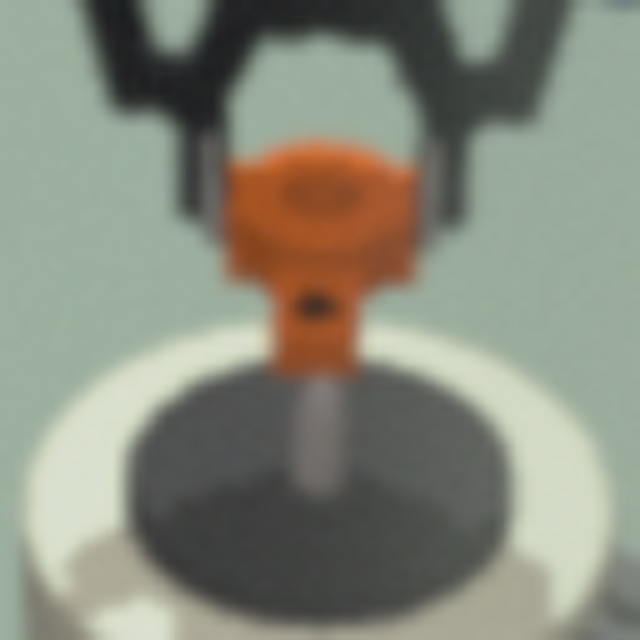

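View pics/t8.png

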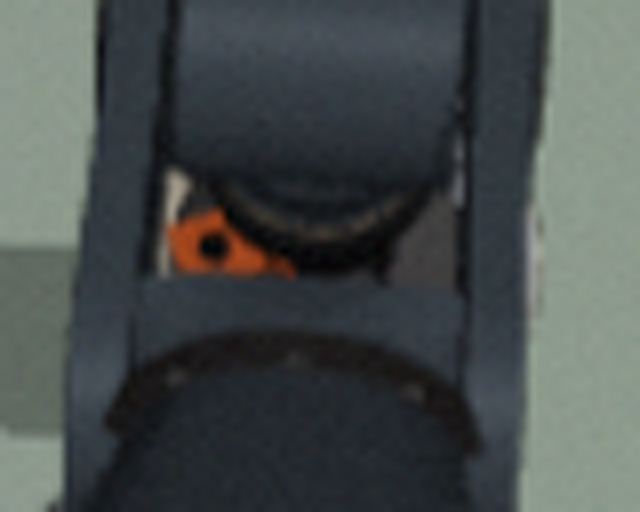

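The ring is level, with its lug facing the side camera. The dot shows in both views: side crop (317,305), top crop (214,246). I'll compare ring centre and spindle within each camera.

```bash
cat >> h.py <<'E'
def fitfix(d,b,p0,yaw,zb,lo=0,hi=16,smin=110):
    m=orangemask(d,b,lo,hi,smin)
    g=lambda q:np.abs(render(d,b,(q[0]/1000,q[1]/1000,q[2]/20),zb)-m).sum()
    x0=np.array([p0[0]*1000,p0[1]*1000,yaw*20])
    q=minimize(g,x0,method="Nelder-Mead",options=dict(initial_simplex=x0+np.array([[0,0,0],[4,0,0],[0,4,0],[0,0,3]])))
    return q.x/[1000,1000,20],q.fun,m.sum()
E
python3 - <<'E'
from h import *
S=dict(np.load("side8.npz"));T=dict(np.load("top8.npz"))
b=(300,165,34,36)
for zb in(.142,.148,.154):
  for sm in(90,120): print(zb,sm,fitfix(S,b,(.567,.089),1.91,zb,smin=sm))
dot=px2z(T,278+214/8-.5,171+246/8-.5,.160);print("top dot",dot, "ring c if yaw 1.91",dot[:2]-.038*np.array([np.cos(1.91),np.sin(1.91)]))
dS=px2z(S,284+317/10-.5,158+305/10-.5,.160);print("side dot",dS,dS[:2]-.038*np.array([np.cos(1.91),np.sin(1.91)]))
# spindle in side: axis column
for z in (.068,.085,.102): print(z,proj(S,[.565,.0855,z]),"seen col",284+319/10-.5)
# deck ellipse in side0
S0=dict(np.load("side0.npz")); f=S0["frame"].astype(int); v,u=np.mgrid[:400,:640]
m=((np.hypot(u-316,v-207)<26)&(f.sum(-1)<300)).astype(np.uint8); m=cv2.morphologyEx(m,cv2.MORPH_OPEN,np.ones((3,3)))
n,l,st,ce=cv2.connectedComponentsWithStats(m); i=1+st[1:,4].argmax()
m=cv2.morphologyEx((l==i).astype(np.uint8),cv2.MORPH_CLOSE,np.ones((7,7)))
cs,_=cv2.findContours(m,cv2.RETR_EXTERNAL,cv2.CHAIN_APPROX_NONE);h=cv2.convexHull(max(cs,key=len)); e=cv2.fitEllipse(max(cs,key=len)); print(e,px2z(S0,*e[0],.068))
a=np.linspace(0,2*np.pi,90)
w=np.array([proj(S0,[.565+.056*np.cos(k),.0855+.056*np.sin(k),.068]) for k in a]).astype(np.float32); print("predicted",cv2.fitEllipse(w))
E
```

```text
0.142 90 (array([0.57016819, 0.08535653, 1.89604863]), np.float64(26.65098039215686), np.float64(342.0))
0.142 120 (array([0.57000197, 0.08458116, 1.92968954]), np.float64(49.2078431372549), np.float64(302.0))
0.148 90 (array([0.56745231, 0.09321104, 1.90453489]), np.float64(27.24313725490196), np.float64(342.0))
0.148 120 (array([0.56699219, 0.09224814, 1.90297113]), np.float64(53.75686274509805), np.float64(302.0))
0.154 90 (array([0.56496156, 0.10018065, 1.90589167]), np.float64(28.066666666666663), np.float64(342.0))
0.154 120 (array([0.56397907, 0.09934927, 1.92079939]), np.float64(59.05882352941177), np.float64(302.0))
top dot [0.5549751  0.12161741 0.16      ] ring c if yaw 1.91 [0.56761908 0.08578265]
side dot [0.55526009 0.12744155 0.16      ] [0.56790406 0.09160679]
0.068 [316.89897485 203.99627452] seen col 315.4
0.085 [316.98395589 199.40108078] seen col 315.4
0.102 [317.07024226 194.73530318] seen col 315.4
((314.49835205078125, 206.97332763671875), (24.857845306396484, 34.67757797241211), 91.57560729980469) [0.5666766  0.10013284 0.068     ]
predicted ((316.8892517089844, 204.3780517578125), (25.551868438720703, 39.44654083251953), 91.05601501464844)
```

```bash
python3 -m handwheel '[0,0.8,-0.1,0,0,0,4.8, 0,1.6,-0.14,0,0,0,4.8, 0,2.4,-0.14,0,0,0,4.8, 0,3.2,-0.14,0,0,0,4.8, 0,3.8,-0.14,0,0,0,4.8, 0,4,-0.14,0,0,0,4.8, 0,4,-0.14,0,0,0,4.8]'
python3 - <<'E'
from h import *
from station import manip
s=manip.sense(); print(np.round(s["tcp_pos"],4),np.round(s["force"],1))
d=manip.snapshot("side"); np.savez("side9.npz",**d); crop(d,316,195,30,30,10,"pics/s9.png")
t=manip.snapshot("top"); np.savez("top9.npz",**t); crop(t,308,203,26,20,14,"pics/t9.png")
E
```

```text
t: 9.23
tcp_pos: [0.5668, 0.0852, 0.0967]
tool_rot: [0.576, -0.412, 0.411, -0.575]
force: [-0.3, 0.9, -2.0]
finger_gap: 0.595
[0.5668 0.0852 0.0967] [-0.3  0.9 -2. ]
```

View pics/s9.png

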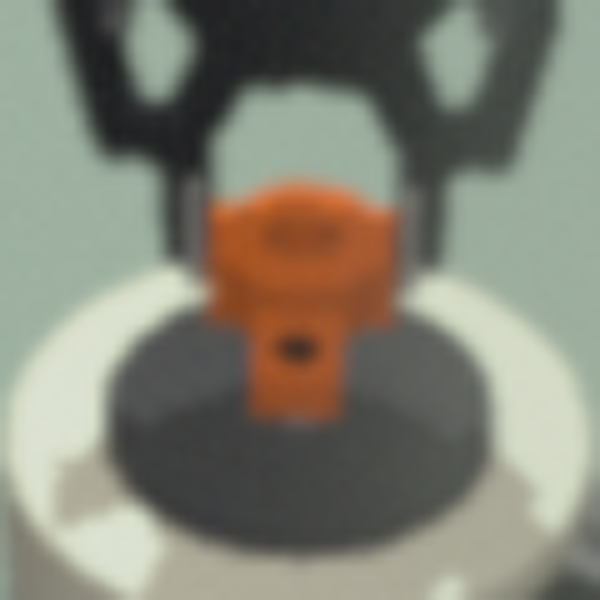

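View pics/t9.png

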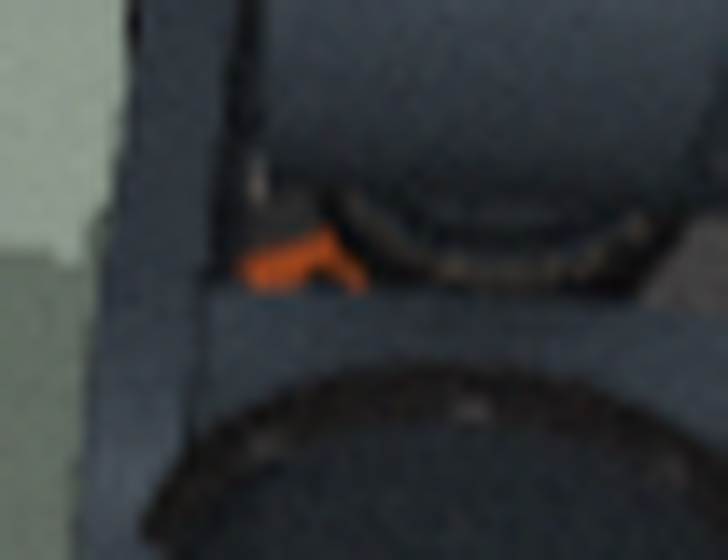

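The ring is above the spindle: its bore is at column 303 and the spindle at about 301 (side crop), so they line up within 1 mm. I'll lower slowly and watch the force.

```bash
python3 -m handwheel '[0,0.3,0,0,0,0,4.8, 0,0.6,0,0,0,0,4.8, 0,0.9,0,0,0,0,4.8, 0,1.2,0,0,0,0,4.8, 0,1.2,0,0,0,0,4.8]'
python3 - <<'E'
from h import *
from station import manip
s=manip.sense(); print(np.round(s["tcp_pos"],4),np.round(s["force"],1),np.round(s["ft_torque"],2))
d=manip.snapshot("side"); np.savez("side10.npz",**d); crop(d,316,195,30,30,10,"pics/s10.png")
E
```

```text
t: 9.75
tcp_pos: [0.5669, 0.0852, 0.0851]
tool_rot: [0.576, -0.411, 0.411, -0.575]
force: [-0.2, -1.2, -2.2]
finger_gap: 0.596
[0.5669 0.0852 0.0851] [-0.2 -1.2 -2.2] [ 0.   -0.02 -0.02]
```

View pics/s10.png

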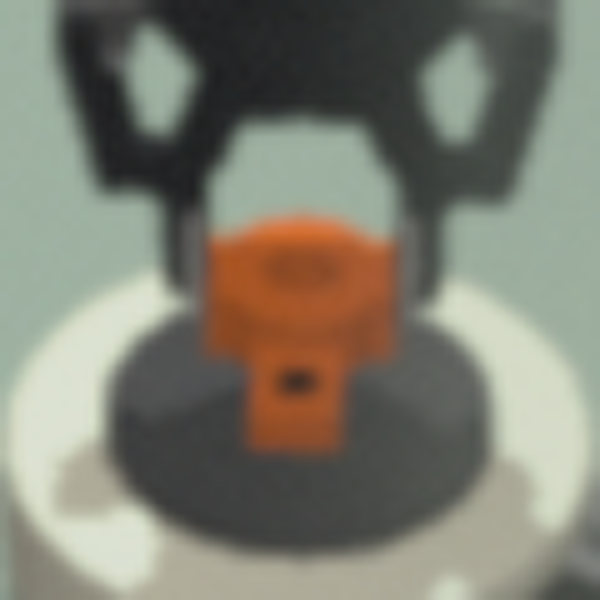

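No contact yet. Continuing down.

```bash
python3 -m handwheel '[0,0.2,0,0,0,0,4.8, 0,0.4,0,0,0,0,4.8, 0,0.6,0,0,0,0,4.8, 0,0.8,0,0,0,0,4.8, 0,1,0,0,0,0,4.8, 0,1,0,0,0,0,4.8]'
python3 - <<'E'
from h import *
from station import manip
s=manip.sense(); print(np.round(s["tcp_pos"],4),np.round(s["force"],1),np.round(s["ft_torque"],2))
d=manip.snapshot("side"); np.savez("side11.npz",**d); crop(d,316,195,30,30,10,"pics/s11.png")
E
```

```text
t: 10.3
tcp_pos: [0.5671, 0.0852, 0.0753]
tool_rot: [0.575, -0.411, 0.411, -0.575]
force: [0.9, 0.4, -1.1]
finger_gap: 0.596
[0.5671 0.0852 0.0753] [ 0.9  0.4 -1.1] [-0.    0.01  0.02]
```

View pics/s11.png

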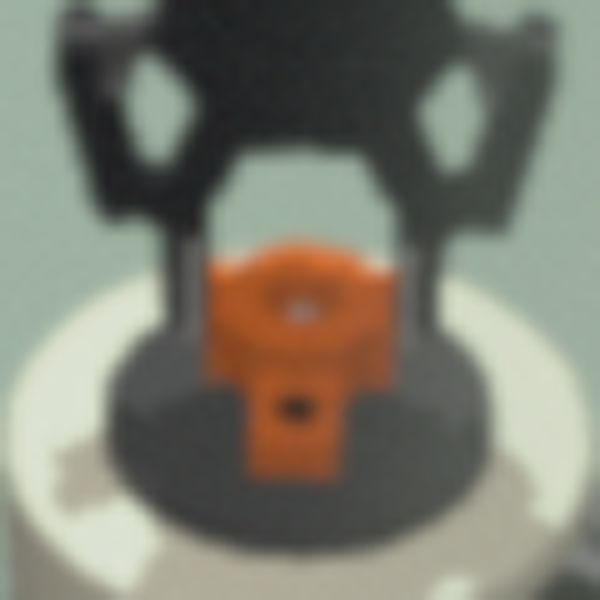

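The spindle tip is now visible inside the bore at (300,312), with little force. Continuing down.

```bash
python3 -m handwheel '[0,0.2,0,0,0,0,4.8, 0,0.4,0,0,0,0,4.8, 0,0.6,0,0,0,0,4.8, 0,0.8,0,0,0,0,4.8, 0,0.9,0,0,0,0,4.8, 0,0.9,0,0,0,0,4.8]'
python3 - <<'E'
from h import *
from station import manip
s=manip.sense(); print(np.round(s["tcp_pos"],4),np.round(s["force"],1),np.round(s["ft_torque"],2))
d=manip.snapshot("side"); np.savez("side12.npz",**d); crop(d,316,195,30,30,10,"pics/s12.png")
E
```

```text
t: 10.85
tcp_pos: [0.5672, 0.0852, 0.0664]
tool_rot: [0.575, -0.411, 0.411, -0.575]
force: [0.9, 0.1, -1.0]
finger_gap: 0.596
[0.5672 0.0852 0.0664] [ 0.9  0.1 -1. ] [-0.    0.01  0.  ]
```

View pics/s12.png

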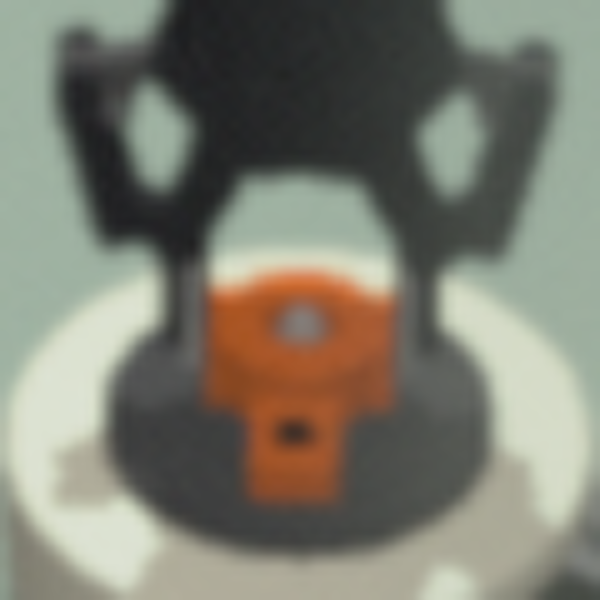

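The spindle is centred in the bore at (300,322). About 10 mm remain, so I'll go down in small steps until the force rises.

```bash
python3 -m handwheel '[0,0.15,0,0,0,0,4.8, 0,0.3,0,0,0,0,4.8, 0,0.45,0,0,0,0,4.8, 0,0.6,0,0,0,0,4.8, 0,0.75,0,0,0,0,4.8, 0,0.75,0,0,0,0,4.8]'
python3 -m handwheel '[0,0.05,0,0,0,0,4.8, 0,0.1,0,0,0,0,4.8, 0,0.1,0,0,0,0,4.8]'
python3 -m handwheel '[0,0.05,0,0,0,0,4.8, 0,0.1,0,0,0,0,4.8, 0,0.1,0,0,0,0,4.8]'
```

```text
t: 11.4
tcp_pos: [0.5672, 0.0852, 0.0589]
tool_rot: [0.575, -0.411, 0.411, -0.575]
force: [-0.7, 1.1, -1.7]
finger_gap: 0.6
t: 11.65
tcp_pos: [0.5674, 0.0852, 0.0582]
tool_rot: [0.575, -0.411, 0.411, -0.575]
force: [0.2, 0.1, -1.6]
finger_gap: 0.595
t: 11.9
tcp_pos: [0.5674, 0.0852, 0.0572]
tool_rot: [0.575, -0.411, 0.411, -0.575]
force: [-0.3, -0.4, -0.1]
finger_gap: 0.6
```

```bash
python3 -m handwheel '[0,0.05,0,0,0,0,4.8, 0,0.1,0,0,0,0,4.8, 0,0.1,0,0,0,0,4.8]'
python3 -m handwheel '[0,0.05,0,0,0,0,4.8, 0,0.1,0,0,0,0,4.8, 0,0.1,0,0,0,0,4.8]'
```

```text
t: 12.15
tcp_pos: [0.5674, 0.0852, 0.0561]
tool_rot: [0.575, -0.411, 0.411, -0.575]
force: [-0.6, 0.4, -1.4]
finger_gap: 0.598
t: 12.4
tcp_pos: [0.5674, 0.0852, 0.0561]
tool_rot: [-0.575, 0.411, -0.411, 0.575]
force: [-1.7, -0.9, 4.8]
finger_gap: 0.597
```

Contact came at TCP z = 0.056, exactly where predicted, with about 6 N on the ring. I'll take a quick look before releasing.

Run:
```python
from h import *
from station import manip
d=manip.snapshot("side"); np.savez("side13.npz",**d); crop(d,316,195,30,30,10,"pics/s13.png")
```

```text
(no output)
```

View pics/s13.png

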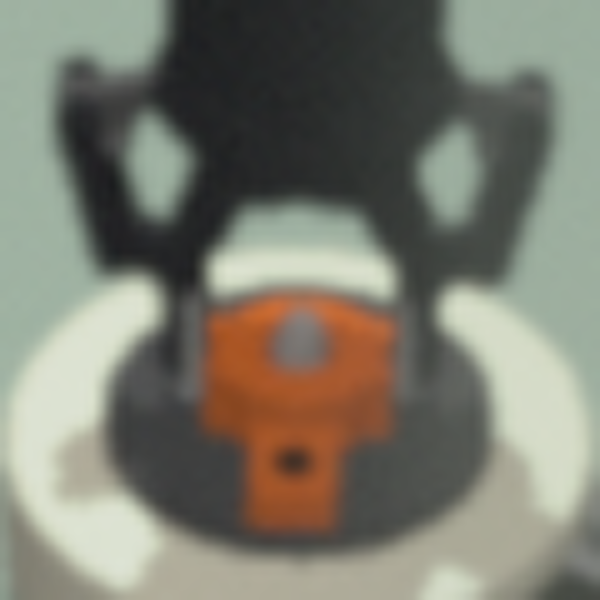

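The ring is seated, with the spindle centred at (300,338) and the dot at (295,460). Opening the fingers, then backing up.

```bash
python3 -m handwheel '[0,-0.05,0,0,0,0,6, 0,-0.05,0,0,0,0,6.8, 0,-0.05,0,0,0,0,7, 0,-0.05,0,0,0,0,7, 0,-0.05,0,0,0,0,7, 0,-0.05,0,0,0,0,7]'
python3 -m handwheel '[0,-1,0,0,0,0,7, 0,-3,0,0,0,0,7, 0,-6,0,0,0,0,7, 0,-10,0,0,0,0,7, 0,-13,0,0,0,0,7, 0,-13,0,0,0,0,7]'
python3 - <<'E'
from h import *
from station import manip
d=manip.snapshot("side"); np.savez("side14.npz",**d); crop(d,316,195,30,30,10,"pics/s14.png")
s=manip.sense(); print(delta(s,[.407,.319,.2],1.31),np.round(s["q"],3))
E
```

```text
t: 12.95
tcp_pos: [0.5674, 0.0852, 0.0556]
tool_rot: [0.575, -0.411, 0.411, -0.575]
force: [1.1, -1.1, -0.5]
finger_gap: 0.818
t: 13.45
tcp_pos: [0.5721, 0.0852, 0.1932]
tool_rot: [-0.573, 0.407, -0.415, 0.578]
force: [1.2, -0.3, 0.1]
finger_gap: 0.822
(array([-27.41,  -1.13,  -7.85]), array([-0.007, -0.98 ,  0.008])) [-0.045  0.488  1.59   0.     1.054 -0.376]
```

View pics/s14.png

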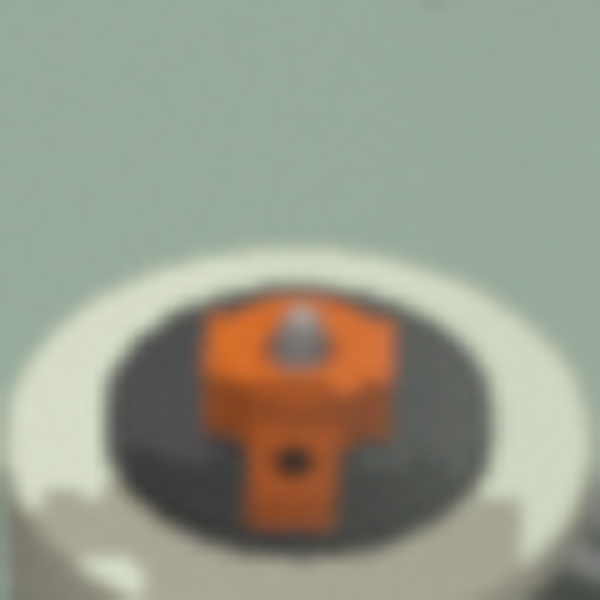

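The ring stays seated flat on the deck and released. On to the probe.

```bash
python3 -m handwheel '[-3.8,-1.1,-1,0,-0.12,0,7, -7.5,-1.1,-2,0,-0.24,0,7, -11,-1.1,-3.1,0,-0.36,0,7, -14.5,-1.1,-4.2,0,-0.48,0,7, -18,-1.1,-5.2,0,-0.6,0,7, -21,-1.1,-6,0,-0.72,0,7, -24,-1.1,-6.9,0,-0.84,0,7, -26,-1.1,-7.4,0,-0.96,0,7, -27.4,-1.1,-7.8,0,-0.98,0,7, -27.4,-1.1,-7.8,0,-0.98,0,7]'
python3 - <<'E'
from h import *
from station import manip
s=manip.sense(); print(delta(s,[.409,.319,.12],1.31),np.round(s["q"],3))
d=manip.snapshot("side"); np.savez("side15.npz",**d); crop(d,342,265,38,36,8,"pics/s15.png")
t=manip.snapshot("top"); np.savez("top15.npz",**t); crop(t,237,250,32,32,9,"pics/t15.png")
f=t["frame"][180:230,290:346,::-1]; cv2.imwrite("pics/t15b.png",cv2.resize(f,None,fx=12,fy=12,interpolation=cv2.INTER_CUBIC))
E
```

```text
t: 14.33
tcp_pos: [0.4018, 0.3207, 0.1959]
tool_rot: [0.702, -0.092, 0.089, -0.701]
force: [0.6, -0.2, -0.4]
finger_gap: 0.823
(array([0.76, 7.59, 0.03]), array([ 0.001,  0.004, -0.003])) [ 4.550e-01  4.060e-01  1.727e+00  1.000e-03  1.012e+00 -8.590e-01]
```

View pics/s15.png

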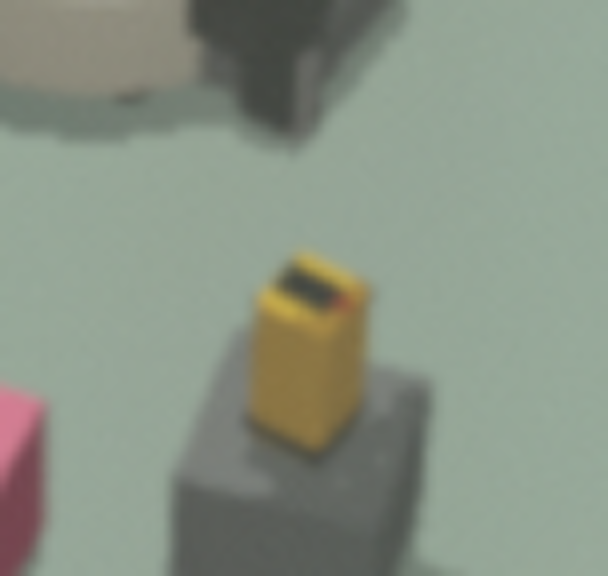

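View pics/t15b.png

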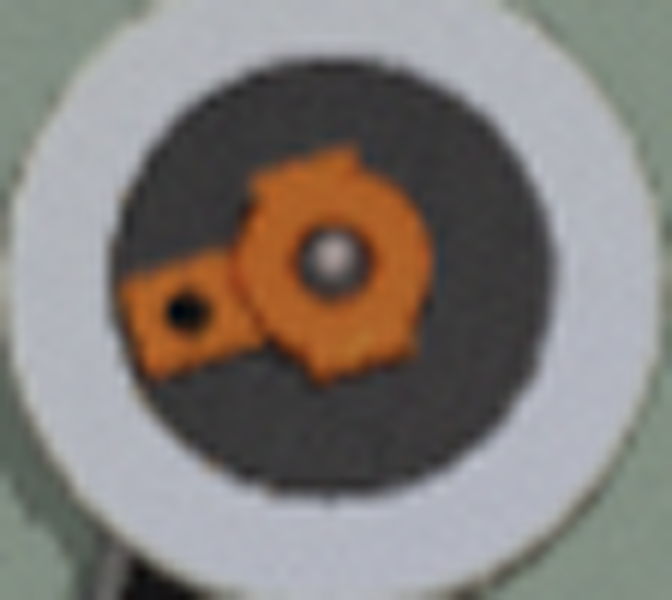

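From the top, the ring is centred on the spindle (spindle at (332,255), dot at crop (186,311)). The side view shows the finger above the yellow probe. Descending partway to check alignment.

```bash
python3 -m handwheel '[0.4,2,0,0,0,0,7, 0.76,4,0,0,0,0,7, 0.76,6,0,0,0,0,7, 0.76,8,0,0,0,0,7, 0.76,9,0,0,0,0,7, 0.76,9,0,0,0,0,7, 0.76,9,0,0,0,0,7]'
python3 - <<'E'
from h import *
from station import manip
s=manip.sense(); print(delta(s,[.409,.319,.058],1.31),np.round(s["tcp_pos"],4))
d=manip.snapshot("side"); np.savez("side16.npz",**d); crop(d,342,265,38,36,8,"pics/s16.png")
t=manip.snapshot("top"); np.savez("top16.npz",**t); crop(t,237,250,32,32,9,"pics/t16.png")
E
```

```text
t: 15.02
tcp_pos: [0.4125, 0.3165, 0.1064]
tool_rot: [0.701, -0.093, 0.092, -0.701]
force: [-0.1, -0.3, -0.5]
finger_gap: 0.821
(array([-0.4 ,  4.84,  0.16]), array([ 0.001, -0.001, -0.001])) [0.4125 0.3165 0.1064]
```

View pics/s16.png

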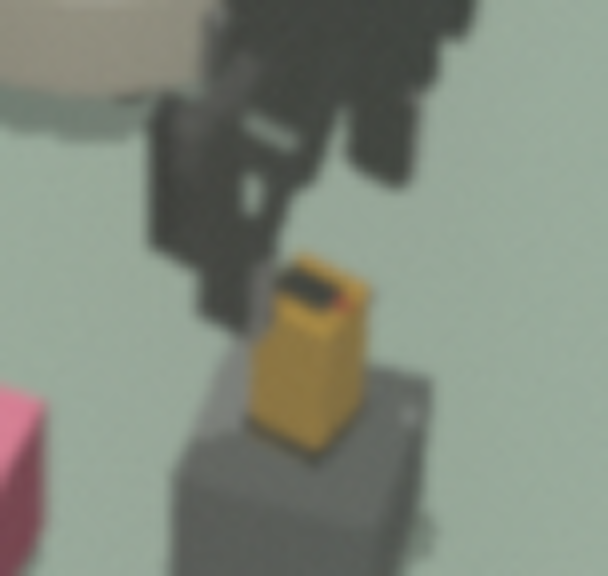

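View pics/t16.png

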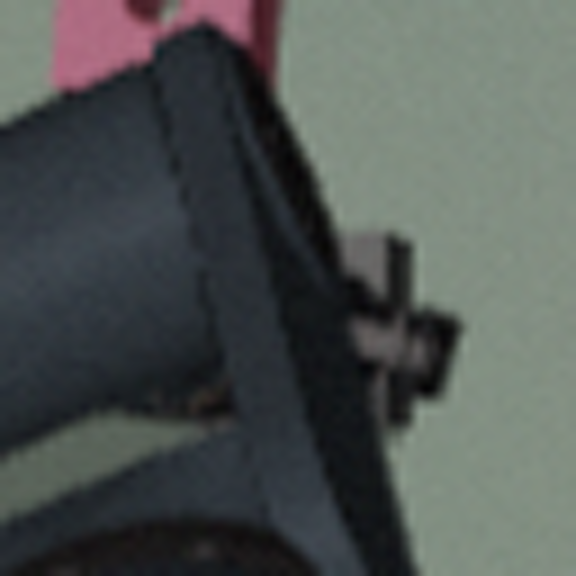

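Run:
```python
from h import *
from station import manip
s=manip.sense(); d=dict(np.load("side16.npz")); r=R.from_quat(s["tool_rot"]); o=[304,229]
print(s["tcp_pos"])
P=lambda p:((proj(d,p)-o+.5)*8).round()
for z in(-.036,0,.036): print("tool z",z,[P(s["tcp_pos"]+r.apply([x,-.02,z])) for x in(-.011,.011)])
print("probe top c",P([.407,.319,.12]),"robotframe",P([.409,.319,.12]))
for z in(.12,.06): print([P([.407+.0184*np.cos(a),.319+.0184*np.sin(a),z]) for a in -.26+np.pi/4+np.arange(4)*np.pi/2])
C=cloud(d)
for q in((235,320),(225,290),(262,300),(385,175),(320,310),(300,330)):
    u,v=np.round(np.array(q)/8-.5).astype(int)+o; print(q,C[v,u].round(4),(r.inv().apply(C[v,u]-s["tcp_pos"])*1000).round())
```

```text
[0.41316289 0.31722572 0.10760437]
tool z -0.036 [array([409., 192.]), array([348., 161.])]
tool z 0 [array([343., 263.]), array([281., 231.])]
tool z 0.036 [array([275., 337.]), array([212., 303.])]
probe top c [329. 274.] robotframe [322. 272.]
[array([267., 281.]), array([341., 320.]), array([390., 267.]), array([316., 229.])]
[array([260., 417.]), array([331., 456.]), array([378., 403.]), array([307., 365.])]
(235, 320) [0.42   0.3665 0.1417] [ -6. -34.  49.]
(225, 290) [0.4229 0.3665 0.1538] [ -3. -46.  50.]
(262, 300) [0.4142 0.3635 0.151 ] [-11. -43.  45.]
(385, 175) [0.3999 0.2869 0.1351] [ -5. -28. -33.]
(320, 310) [0.4054 0.3273 0.1145] [-10.  -7.   8.]
(300, 330) [0.4076 0.3436 0.1198] [-12. -12.  24.]
```

Finger and probe show the same side-camera bias, so the alignment is good once I shift about −4.5 mm along tool x and +2 mm along tool z. Shifting and descending to grip height.

```bash
python3 -m handwheel '[-0.4,0,0.2,0,0,0,7, -0.4,1,0.2,0,0,0,7, -0.4,2,0.2,0,0,0,7, -0.4,3,0.2,0,0,0,7, -0.4,4,0.2,0,0,0,7, -0.4,4.8,0.2,0,0,0,7, -0.4,4.8,0.2,0,0,0,7, -0.4,4.8,0.2,0,0,0,7]'
python3 - <<'E'
from h import *
from station import manip
s=manip.sense(); print(delta(s,[.409,.319,.058],1.31),np.round(s["tcp_pos"],4),np.round(s["force"],1))
d=manip.snapshot("side"); np.savez("side17.npz",**d); crop(d,342,265,38,36,8,"pics/s17.png")
E
```

```text
t: 15.78
tcp_pos: [0.4083, 0.3198, 0.0578]
tool_rot: [0.702, -0.093, 0.091, -0.701]
force: [-0.1, 0.5, -0.3]
finger_gap: 0.822
(array([ 0.09, -0.02, -0.06]), array([ 0.001, -0.   , -0.002])) [0.4083 0.3198 0.0578] [-0.1  0.5 -0.3]
```

View pics/s17.png

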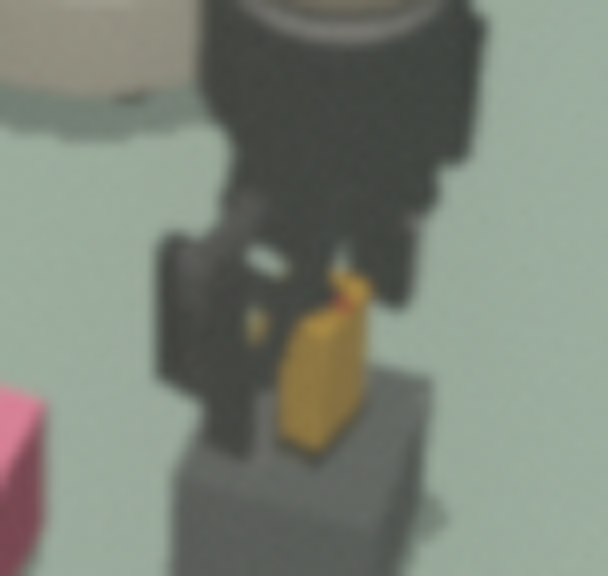

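The fingers straddle the probe body (near tip at (230,450), far tip at (395,300)). Closing.

```bash
python3 -m handwheel '[0,0,0,0,0,0,5, 0,0,0,0,0,0,4, 0,0,0,0,0,0,3, 0,0,0,0,0,0,2.2, 0,0,0,0,0,0,2.2, 0,0,0,0,0,0,2.2, 0,0,0,0,0,0,2.2, 0,0,0,0,0,0,2.2, 0,0,0,0,0,0,2.2, 0,0,0,0,0,0,2.2]' 40
python3 - <<'E'
from h import *
from station import manip
s=manip.sense(); print(np.round(s["tcp_pos"],4),np.round(s["force"],1),s["finger_gap"]*8.54)
d=manip.snapshot("side"); np.savez("side18.npz",**d); crop(d,342,265,38,36,8,"pics/s18.png")
E
```

```text
t: 16.67
tcp_pos: [0.4094, 0.3205, 0.0593]
tool_rot: [-0.701, 0.092, -0.092, 0.701]
force: [-0.3, 0.5, 5.4]
finger_gap: 0.297
[0.4094 0.3205 0.0593] [-0.3  0.5  5.4] 2.539662922116146
```

View pics/s18.png

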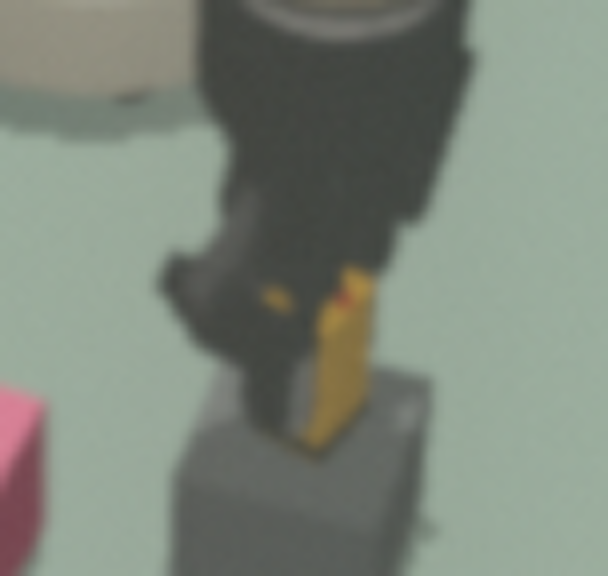

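Gripped at 25.4 mm opening (body is 26 mm). Lifting 12 cm straight up.

```bash
python3 -m handwheel '[0,-0.5,0,0,0,0,2.2, 0,-1.5,0,0,0,0,2.2, 0,-3,0,0,0,0,2.2, 0,-4.5,0,0,0,0,2.2, 0,-6,0,0,0,0,2.2, 0,-8,0,0,0,0,2.2, 0,-10,0,0,0,0,2.2, 0,-12,0,0,0,0,2.2, 0,-12,0,0,0,0,2.2, 0,-12,0,0,0,0,2.2]'
python3 - <<'E'
from h import *
from station import manip
s=manip.sense(); print(np.round(s["tcp_pos"],4),np.round(s["force"],1),s["finger_gap"]*8.54,np.round(s["q"],3))
d=manip.snapshot("side"); np.savez("side19.npz",**d); crop(d,342,240,38,36,8,"pics/s19.png")
t=dict(np.load("top15.npz")); print("dot top",px2z(t,290+186/12-.5,180+311/12-.5,.080),"spindle top",px2z(t,290+334/12-.5,180+253/12-.5,.102))
E
```

```text
t: 17.55
tcp_pos: [0.4088, 0.32, 0.1796]
tool_rot: [-0.701, 0.091, -0.092, 0.701]
force: [0.1, 0.2, -1.1]
finger_gap: 0.302
[0.4088 0.32   0.1796] [ 0.1  0.2 -1.1] 2.5780363192860696 [ 0.449  0.434  1.735 -0.     0.971 -0.861]
dot top [0.55430699 0.12144999 0.08      ] spindle top [0.56621486 0.08502977 0.102     ]
```

View pics/s19.png

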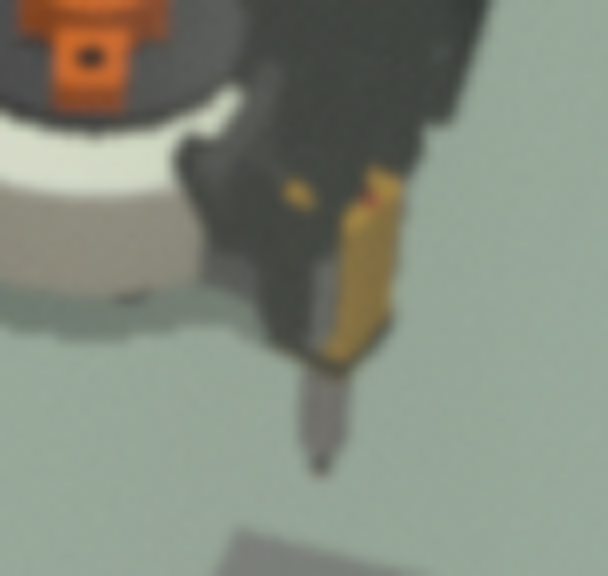

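The probe is held upright, with the plunger tip at (320,475). Moving to hover over the dot.

Run:
```python
from h import *
from station import manip
s=manip.sense(); print(delta(s,[.5566,.1224,.19],1.31)); d=dict(np.load("side19.npz"))
print("tip pred",proj(d,[.4088,.32,.1263]),"org",proj(d,[.4088,.32,.1403]),"seen",304+320/8-.5,204+474/8-.5)
```

```text
(array([ 19.44,  -1.15, -15.23]), array([ 0.001,  0.   , -0.001]))
tip pred [343.85113793 261.02882029] org [344.13996286 256.89088759] seen 343.5 262.75
```

```bash
python3 -m handwheel '[1,-1.1,-0.8,0,0,0,2.2, 3,-1.1,-2.3,0,0,0,2.2, 5.5,-1.1,-4.3,0,0,0,2.2, 8,-1.1,-6.3,0,0,0,2.2, 10.5,-1.1,-8.2,0,0,0,2.2, 13,-1.1,-10.2,0,0,0,2.2, 15.5,-1.1,-12.1,0,0,0,2.2, 17.8,-1.1,-14,0,0,0,2.2, 19.4,-1.1,-15.2,0,0,0,2.2, 19.4,-1.1,-15.2,0,0,0,2.2]'
python3 -m handwheel '[0,0,0,0,0,0,2.2, 0,1,0,0,0,0,2.2, 0,2,0,0,0,0,2.2, 0,3,0,0,0,0,2.2, 0,3.5,0,0,0,0,2.2, 0,3.5,0,0,0,0,2.2, 0,3.5,0,0,0,0,2.2]'
python3 - <<'E'
from h import *
from station import manip
s=manip.sense(); print(np.round(s["tcp_pos"],4),np.round(s["force"],1),s["finger_gap"]*8.54,np.round(s["q"],3))
d=manip.snapshot("side"); np.savez("side20.npz",**d); crop(d,316,195,30,30,10,"pics/s20.png")
t=manip.snapshot("top"); np.savez("top20.npz",**t); crop(t,308,203,36,26,10,"pics/t20.png")
print("pred tip",proj(d,s["tcp_pos"]-[0,0,.0533]))
E
```

```text
t: 18.43
tcp_pos: [0.5592, 0.1195, 0.1878]
tool_rot: [0.702, -0.094, 0.093, -0.7]
force: [0.2, -0.2, -0.6]
finger_gap: 0.296
t: 19.02
tcp_pos: [0.5565, 0.1237, 0.154]
tool_rot: [0.701, -0.092, 0.091, -0.701]
force: [0.6, -0.3, 0.0]
finger_gap: 0.297
[0.5565 0.1237 0.154 ] [ 0.6 -0.3  0. ] 2.535686998992364 [ 0.023  0.533  1.631 -0.     0.979 -1.288]
pred tip [315.02206927 204.03374712]
```

View pics/s20.png

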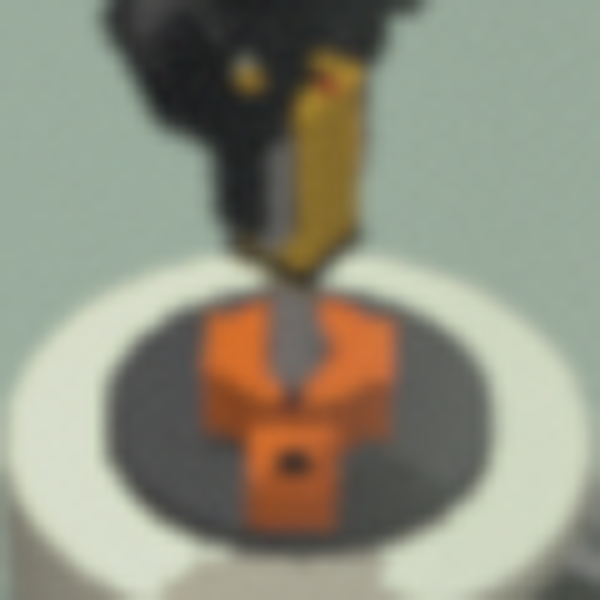

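View pics/t20.png

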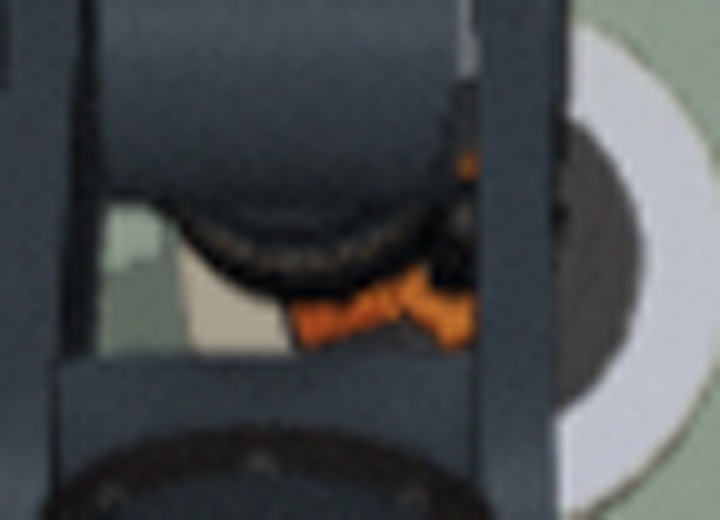

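The tip is at (293,405) and the dot at (294,460). The 55 px gap matches the 56 px I'd expect for a tip 20.7 mm straight above the dot, so they are aligned. Lowering most of the way and checking again.

```bash
python3 -m handwheel '[0,0.4,0,0,0,0,2.2, 0,0.8,0,0,0,0,2.2, 0,1.2,0,0,0,0,2.2, 0,1.5,0,0,0,0,2.2, 0,1.5,0,0,0,0,2.2, 0,1.5,0,0,0,0,2.2]'
python3 - <<'E'
from h import *
from station import manip
s=manip.sense(); print(np.round(s["tcp_pos"],4),np.round(s["force"],1),s["finger_gap"]*8.54)
d=manip.snapshot("side"); np.savez("side21.npz",**d); crop(d,315,202,18,18,20,"pics/s21.png")
z=s["tcp_pos"][2]-.0533
print("tip z",z,"pred px drop to .08 (crop20)",(proj(d,[.5565,.1237,.08])-proj(d,[.5565,.1237,z]))*20)
E
```

```text
t: 19.62
tcp_pos: [0.5568, 0.1232, 0.1394]
tool_rot: [0.701, -0.092, 0.092, -0.701]
force: [-0.1, 0.2, -1.6]
finger_gap: 0.3
[0.5568 0.1232 0.1394] [-0.1  0.2 -1.6] 2.562974347622917
tip z 0.08607639542031865 pred px drop to .08 (crop20) [-0.51060883 33.24718453]
```

View pics/s21.png

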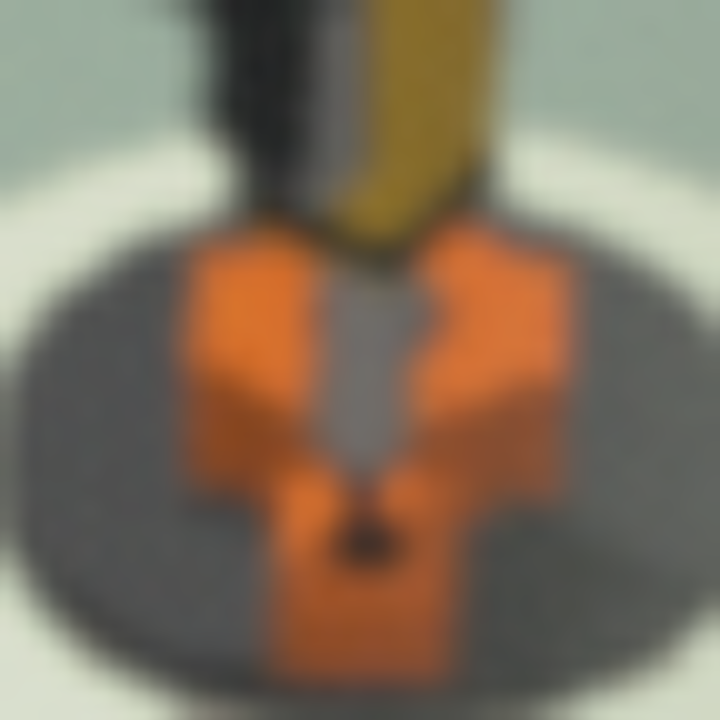

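Tip at about (368,500) and dot centre at (368,540): still aligned, with about 6 mm to go. Lowering slowly, aiming for about 5 mm of plunger travel.

```bash
python3 -m handwheel '[0,0.15,0,0,0,0,2.2, 0,0.3,0,0,0,0,2.2, 0,0.45,0,0,0,0,2.2, 0,0.6,0,0,0,0,2.2, 0,0.7,0,0,0,0,2.2, 0,0.8,0,0,0,0,2.2, 0,0.8,0,0,0,0,2.2]'
python3 - <<'E'
from h import *
from station import manip
F=[]
for i in range(4):
    d=manip.snapshot("side"); s=manip.sense(); F.append(np.r_[s["force"],s["tcp_pos"]])
print(np.mean(F,0).round(4),np.std(F,0).round(4))
np.savez("side22.npz",**d); crop(d,315,202,18,18,20,"pics/s22.png")
E
```

```text
t: 20.25
tcp_pos: [0.5571, 0.1233, 0.1316]
tool_rot: [0.701, -0.092, 0.092, -0.701]
force: [0.7, -0.7, -0.8]
finger_gap: 0.299
[ 0.2717  0.0688 -0.9331  0.5571  0.1232  0.1318] [0.2625 0.6209 0.3401 0.     0.     0.    ]
```

View pics/s22.png

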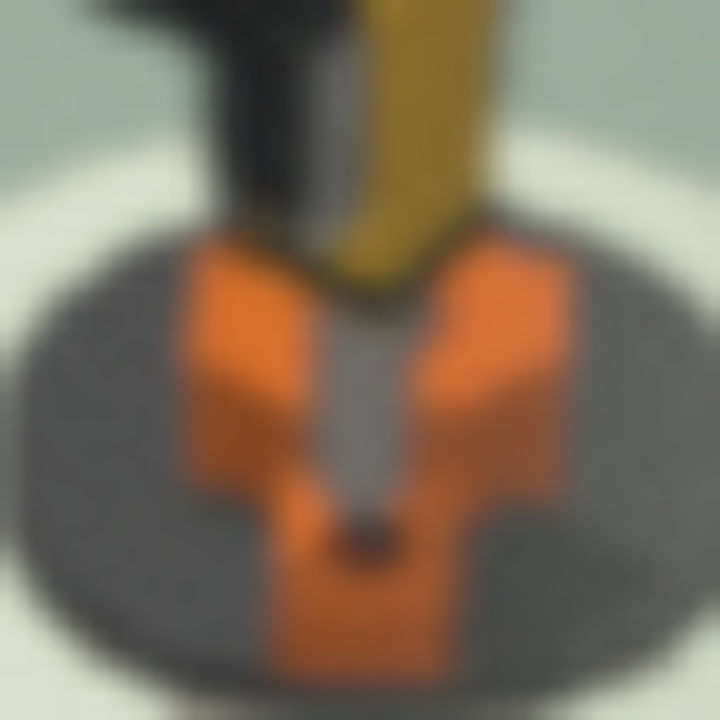

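Light contact now, about 1.5 mm pressed in by position. I'll push 3.5 mm further.

```bash
python3 -m handwheel '[0,0.07,0,0,0,0,2.2, 0,0.14,0,0,0,0,2.2, 0,0.21,0,0,0,0,2.2, 0,0.28,0,0,0,0,2.2, 0,0.35,0,0,0,0,2.2, 0,0.35,0,0,0,0,2.2, 0,0.35,0,0,0,0,2.2]'
python3 - <<'E'
from h import *
from station import manip
F=[]
for i in range(6):
    d=manip.snapshot("side"); s=manip.sense(); F.append(np.r_[s["force"],s["tcp_pos"]])
print(np.mean(F,0).round(4),np.std(F,0).round(4),s["finger_gap"]*8.54,s["t"])
np.savez("side23.npz",**d); crop(d,315,202,18,18,20,"pics/s23.png")
z=s["tcp_pos"][2]; o=[297,184]
P=lambda p:((proj(d,p)-o+.5)*20).round()
x,y=s["tcp_pos"][:2]
print("dot-plane",P([x,y,.08]),"stem end for 3,5,7mm in",[P([x,y,.08+.014-c]) for c in(.003,.005,.007)],"body bottom",P([x,y,z-.0533+.054]))
E
```

```text
t: 21.03
tcp_pos: [0.5571, 0.1232, 0.1282]
tool_rot: [-0.701, 0.092, -0.092, 0.701]
force: [0.0, 0.7, 0.1]
finger_gap: 0.304
[-0.3644 -0.1193 -0.0982  0.5571  0.1232  0.1283] [0.4491 0.4026 0.5043 0.     0.     0.    ] 2.569725921828118 21.3333
dot-plane [366. 522.] stem end for 3,5,7mm in [array([366., 461.]), array([366., 472.]), array([366., 483.])] body bottom [370. 248.]
```

View pics/s23.png

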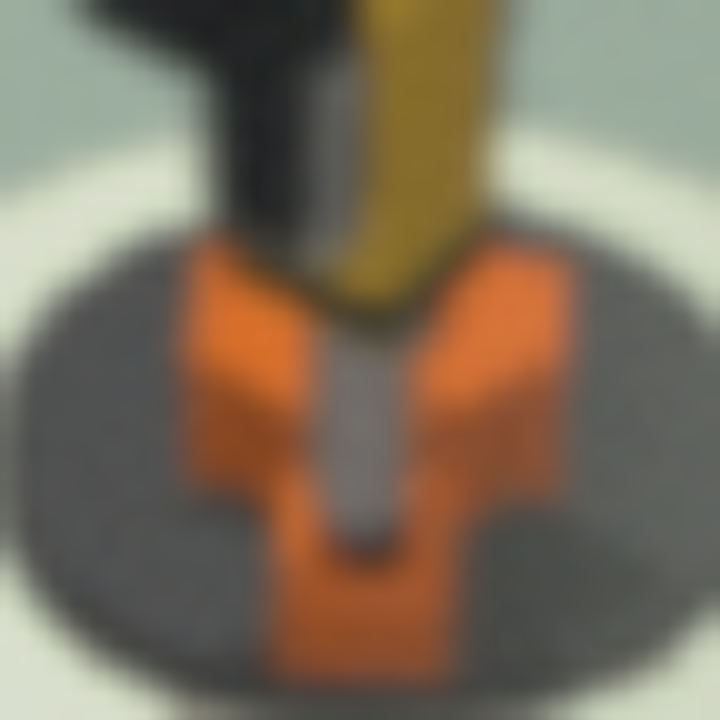

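The stem now covers the dot: stem axis at column 366, dot centre at (368,540), and the tip is predicted within about 1 mm of it. Force rose by about 1.2 N over the probe's weight and position says about 5 mm in, which agree. Holding for a moment for a last check, then handing in.

```bash
python3 -m handwheel '[0,0.02,0,0,0,0,2.2, 0,0.02,0,0,0,0,2.2, 0,0.02,0,0,0,0,2.2, 0,0.02,0,0,0,0,2.2, 0,0.02,0,0,0,0,2.2, 0,0.02,0,0,0,0,2.2, 0,0.02,0,0,0,0,2.2, 0,0.02,0,0,0,0,2.2, 0,0.02,0,0,0,0,2.2, 0,0.02,0,0,0,0,2.2]'
python3 - <<'E'
from h import *
from station import manip
F=[]
for i in range(8):
    d=manip.snapshot("side"); s=manip.sense(); F.append(np.r_[s["force"],s["tcp_pos"]])
print(np.mean(F,0).round(4),np.std(F,0).round(4),s["finger_gap"]*8.54,s["t"])
crop(d,315,190,30,30,10,"pics/s24.png")
E
```

```text
t: 22.17
tcp_pos: [0.5571, 0.1232, 0.128]
tool_rot: [0.701, -0.092, 0.092, -0.701]
force: [0.2, -0.5, -0.5]
finger_gap: 0.302
[ 0.0221 -0.2089  0.1884  0.5571  0.1232  0.128 ] [0.3897 0.4608 0.5463 0.     0.     0.    ] 2.5711639243398317 22.5667
```

View pics/s24.png

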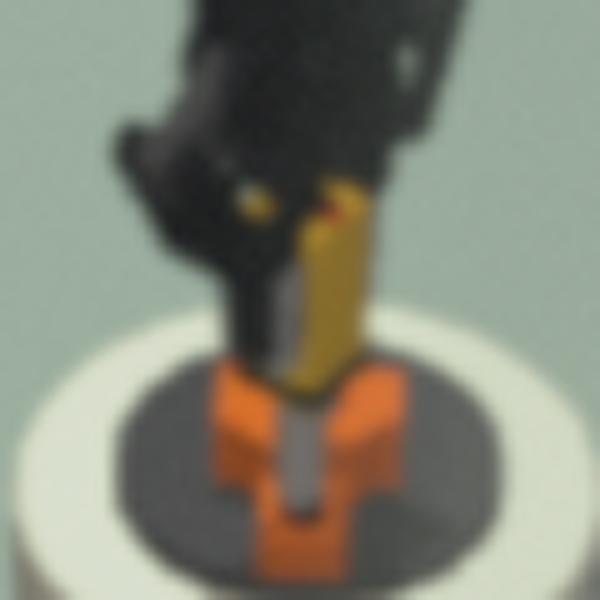

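The probe is upright in the fingers with its tip on the dot at (300,515), and the ring is unmoved. Handing in.

Run:
```python
from station import manip
print(manip.sign_off())
```

```text
the job is handed in; nothing more can be done
None
```

I seated the orange ring flat on the deck around the spindle and let go of it. The probe is now held upright with its tip on the ring's black dot. I handed the job in at about 22.6 s of the 62 s allowed, and no verdict was reported.

**Last checks**
- **Ring:** the deck contact came at the predicted height, at about 6 N. The top view after release showed the spindle centred in the bore, and the ring had not moved in the last side view.
- **Probe tip:** in the side view it is within about 1–2 mm of the dot's centre, and the stem looks vertical.
- **Plunger:** it is about 5 mm in by position. The averaged force rose by about 1.4 N over the probe's own weight, which agrees with roughly half way. Single force readings scatter by about 0.5 N, so I relied on averages.
- **Grip:** the fingers hold the 26 mm body at a reading of 25.7 mm, steady.

**What disagreed**
- **Fingertip position:** the pictures put the fingertips about 15–20 mm behind the reported TCP, while the description says 17 mm ahead. I worked from the pictures and contact heights, which stayed consistent.
- **Cameras:** the side and top views differed by about 2–5 mm in absolute position, so I aligned parts relative to each other within one picture.
- **Other loose things:** I did not re-measure the blue ring, cup, carton or bottle at the end. No move went near them.

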